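# Make up two spare-parts kits for the headset demo

### The job

Make up the two kits for the headset demo. The plain two-pocket tray gets the round tracker puck in its large pocket and the rectangular block battery, standing upright, in its small pocket; the tray with the card rack gets the round battery, standing upright, in its pocket and the circuit card pushed fully home in the free middle slot, between its two neighbours. Leave the paper cup and the computer mouse where they are.

Things in the scene. Friction and masses are not known exactly. Their poses are not given: they have to be found in the camera images.
- tracker_c (a point): Centre of the tracker puck: a black upright-standing round disc, 58 mm in diameter and 42 mm tall (sides vertical to 36 mm, then a bevel), with a small steel screw in the middle of its top and three grey dots round it. Loose on the desk, point 21 mm above its underside, z axis up. About 90 g.
- round_cell_c (a point): Centre of the round battery: a cylinder 33 mm in diameter, 61 mm tall (with a small steel nub on top), black with a copper upper band, standing on its end on the desk. Point 30.5 mm above its underside, z axis up. About 140 g.
- block_cell_c (a point): Centre of the block battery: a rectangular block 26 mm (its x) by 17 mm (its y) by 48 mm tall, black with a copper upper band and two small round terminals on top, standing on end on the desk. Point 24 mm above its underside, z axis up. About 46 g.
- card_c (a point): Circuit card (mm), upright in a fixed grey stand (90x36, 28 tall; card's lower edge 4 above desk; it may lean a little; lift straight up). Green board 70 wide (x), 5 thick (y), 50 tall; centred on top a black grip 40 (x) x 10 (y) x 34 tall. Point: its centre, 42 above the lower edge, so the grip spans 8 to 42 above the point. z up. Same if turned half round. 50 g.
- plain_tray: Plain grey tray, fixed to the desk: 96 (its x) by 153 mm (its y), walls 14 tall and 5 thick, floor 4 thick. Origin: middle of its underside, z up. A divider along x makes a large pocket 86 x 86 mm centred at x 0, y -28.5 mm and a small pocket 86 (x) by 52 mm (y) centred at x 0, y +45.5 mm.
- rack_tray: Grey tray with card rack, fixed, mm: 96 (x) by 139 (y), walls 14 tall, floor 4 thick. Origin: middle of underside, z up. Pocket 86 (x) by 56 (y) centred at x 0, y -36.5. Free slot along x: x 0, y +30.5, 86 long, 8 wide, floor at z 4; aluminium sides straight to z 30, flaring to 22 wide at z 40. Fixed cards without grips (5 thick, tops z 46) stand 24 either side. Card home: its centre at z 46.
- cup_c (a point): Bystander: middle of an open brown paper cup, 72 mm across the rim and 85 mm tall, loose on the desk; point 42.5 mm above its underside.
- mouse_c (a point): Bystander: middle of a black computer mouse, 105 x 60 x 32 mm, loose on the desk; point 16 mm above its underside.
Things that resemble listed ones, but are neither listed nor needed, are in the scene too. Of the things that look like the part that bears card_c, the larger one is meant.

How it is judged:
By the outcome, as a careful person would: the job done as asked, in the order asked, and still so for the second after the job is handed in, with the robot touching nothing.
It also fails if it takes over 104 s, if anything falls off the work surface, if the arm or the gripper's body presses on something with over 40 N, if the wrist force passes 120 N, or if a joint passes its speed limit or range.

### The arm

A 6-joint arm with a two-finger parallel gripper is mounted at the origin on the work surface. World frame = base frame: x ahead of the robot, y to its left, z up, the work surface at z = 0. Lengths are in mm, angles in rad, forces in N, time in s.
With the tool pointing down it reaches from about 350 to 1000 mm from the base axis. Payload 7.1 kg.
Tool frame: the origin (TCP) lies midway between the tips of the shut fingers; the grasp point (between the pads) lies 19 mm behind it; z points along the fingers, y is the line along which they close (so a half turn about z gives the same grasp; the last joint's range is limited). The gripper opens to 85 mm and grips with 20 to 120 N. Pads are 22 mm wide; open, the fingers measure 114 mm over their backs; the gripper's body (76 mm by 85 mm) begins 54 mm behind the grasp point. The pads swing forward as they close: fully open they stand 13 mm farther back than shut.
Start: joints at [1.163, 0.423, 1.63, -0, 1.089, -0.019], TCP at [236.891, 578.348, 194.219] pointing down, gripper open.
Joint ranges: [-3, 3], [-0.9, 2.11], [0.09, 2.58], [-1.31, 4.45], [0.11, 2.69], [-2.54, 2.54]. Speed limits (rad/s): [2.39, 2.39, 3.01, 3.14, 3.14, 3.14].

### API

Orientations are given as a rotation vector (axis times angle).
In Python, from cell import * gives the robot as it stands. The module is installed in compiled form; this text tells all that it offers.
- The arm moves only by the tool move_arm, never from a script. Its arguments are lists of equal length, an entry for each row: "dr": the turn, a rotation vector about the tool's x, y, z each as a share of 0.15 rad, from -1 to 1, a list of three; "xyz": the shift along the tool's x, y, z each as a share of 30 mm, from -1 to 1, a list of three; "hand": the opening, from -1 (shut) to 1 (fully open), so that 0 is half open. A call has 1 to 5 rows; each row shifts and turns the commanded pose from where the row before left it, along the tool's axes as they then stand; what a row does not reach is not made up. A row lasts 1/10 s, in which the tool goes at most 50 mm and 8.59 degrees, less where a joint would pass 70% of its speed; a pose out of reach is approached as far as the arm can. A call with a number of a shift or a turn outside -1 to 1 is refused whole. A call with a gripper value outside its range is refused whole. The fingers move at their own pace and stop on an object; the grip force is fixed at half the most. Time passes only in rows, so rows that do not move let the fingers close. It gives the time, the measured TCP pose, the force, the opening and the grip force at its end, in the units of the state.
- get_obs(): the state, without advancing time (a new reading comes with each control period).
- capture(name): name is "side" or "top"; returns a dict with "img" (384x512x3 uint8, blue, green, red), "mtx" (3x3 intrinsics, pixels), "origin" and "attitude" of the camera in the world. Camera axes: x right, y up, looking along -z (the intrinsics and any distortion apply to the point x, -y, -z); pixel columns grow to the right and rows downward; lengths in mm; the calibration is good to about 2 mm. A picture is of the moment at which its call begins. There is no depth.
- job_done(): hands the job in; it is judged then, once.
Trained networks look in a picture, given as the dict that the camera call returned (one of the last four; its "shot" number tells which), for a name from the list of things; names that differ only in an ending like _2 or _b are one class to them, and where a whole thing is asked for, a point or a joint stands for the part that bears it (a point fixed in the world has none). Each returns a list of dicts, best first, with "confidence" (0 to 1); they miss things now and then, are a little off and sometimes report something else, mostly with a low value. They report only what shows in the picture. A call takes as long as a camera call. They do not tell look-alikes from the thing itself.
- recognise(picture, name): "at" ([x, y, z] in mm, in world coordinates, good to about 4 mm: the middle of the surface that is visible of it).
- cut_out(picture, name): "region" (384x512 bool, what is visible of it).
The state is a dict: "time": time; "joint_pos": joint angles; "dq": joint speeds; "effort": joint torques, N m; "eef_pos": TCP position; "ee_rot": TCP orientation; "contact_force": force on the tool from outside, world axes, zero at the start; "torque": the same for the moment, N m; "opening": finger opening in mm; "finger_force": force on a finger pad.
Only numpy, scipy, OpenCV 4.12 (cv2) and the standard library are available. Lean on these libraries where they do the work, as an engineer would, in place of code of your own. Each camera call takes 0.05 s, during which the arm holds its last target. There are 200 camera calls.

## Working session

There is one attempt and no reset: what is moved stays moved. The work goes in short steps, Python scripts to look and compute and a tool call to move; the robot and the scene stay as the last step left them, time stands still between calls to the robot, and variables do not carry over. Pictures are saved under pics/ and viewed, at most 14 in all, crops included, and the job is handed in when it is done.

Besides the shell and the picture viewer there is one more tool, called after ">>>" by a JSON object that holds its "op" and its "data". move_arm: Moves the arm, as the interface text tells. Shift numbers are shares of 30 mm and turn numbers shares of 0.15 rad, none past 1 either way. Its arguments: {"type":"object","properties":{"dr":{"type":"array","items":{"type":"array","items":{"type":"number","minimum":-1,"maximum":1}}},"xyz":{"type":"array","items":{"type":"array","items":{"type":"number","minimum":-1,"maximum":1}}},"hand":{"type":"array","items":{"type":"number"}}},"required":["dr","xyz","hand"]}

```bash
mkdir -p pics; ls; python3 - <<'E'
from cell import *
import cv2,numpy as np,pickle
o=get_obs();print({k:np.round(v,3) for k,v in o.items()})
for n in("top","side"):
    p=capture(n);cv2.imwrite(f"pics/{n}0.png",p["img"])
    print(n,np.round(p["mtx"],1).tolist(),np.round(p["origin"],1),np.round(p["attitude"],4),[k for k in p])
    for t in("tracker_c","round_cell_c","block_cell_c","card_c","plain_tray","rack_tray","cup_c","mouse_c"):
        print(t,[(np.round(d["at"]).tolist(),round(d["confidence"],2)) for d in recognise(p,t)])
    pickle.dump(p,open(f"{n}0.pkl","wb"))
E
```

```text
pics
{'time': np.float64(0.0), 'joint_pos': array([ 1.163,  0.424,  1.631,  0.   ,  1.089, -0.019]), 'dq': array([-0.003, -0.001, -0.001,  0.001,  0.   ,  0.   ]), 'effort': array([ 4.0000e-03, -5.5738e+01, -2.8175e+01,  0.0000e+00,  7.0000e-03,
        0.0000e+00]), 'eef_pos': array([236.649, 577.783, 193.423]), 'ee_rot': array([-6.070e-01, -3.082e+00,  2.000e-03]), 'contact_force': array([-0.226, -0.017,  0.441]), 'torque': array([ 0.015, -0.008, -0.002]), 'finger_force': np.float64(0.0), 'opening': np.float64(85.58)}
top [[387.5, 0.0, 256.1], [0.0, 387.5, 190.9], [0.0, 0.0, 1.0]] [ 393.5    5.8 1113.2] [ 0.1335 -0.1545 -1.5821] ['img', 'mtx', 'origin', 'attitude', 'shot']
tracker_c [([510.0, -311.0, 43.0], 0.96), ([483.0, 313.0, 60.0], 0.42)]
round_cell_c [([482.0, 315.0, 59.0], 0.66)]
block_cell_c [([429.0, 119.0, 42.0], 0.41)]
card_c [([466.0, -94.0, 81.0], 0.49), ([485.0, -10.0, 68.0], 0.43)]
plain_tray [([648.0, -147.0, 7.0], 0.89)]
rack_tray [([612.0, 98.0, 6.0], 0.91)]
cup_c [([725.0, -358.0, 50.0], 0.62)]
mouse_c [([660.0, 340.0, 31.0], 0.55)]
side [[393.0, 0.0, 259.8], [0.0, 393.0, 190.8], [0.0, 0.0, 1.0]] [ 127.9 -578.1  807.1] [ 0.7324 -0.2623 -0.6289] ['img', 'mtx', 'origin', 'attitude', 'shot']
tracker_c [([501.0, -328.0, 39.0], 0.61)]
round_cell_c [([481.0, 308.0, 42.0], 0.8)]
block_cell_c [([422.0, 114.0, 28.0], 0.62)]
card_c [([464.0, -96.0, 58.0], 0.77), ([487.0, -13.0, 39.0], 0.51)]
plain_tray [([647.0, -146.0, 4.0], 0.63)]
rack_tray [([616.0, 106.0, 14.0], 0.91)]
cup_c [([712.0, -348.0, 53.0], 0.78), ([482.0, 311.0, 41.0], 0.46)]
mouse_c [([653.0, 330.0, 24.0], 0.56)]
```

```bash
python3 - <<'E'
import cv2
for n in("top","side"):
    i=cv2.imread(f"pics/{n}0.png");cv2.imwrite(f"pics/{n}0b.png",cv2.resize(i,(800,600),interpolation=cv2.INTER_CUBIC))
E
```

```text
(no output)
```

View pics/top0b.png

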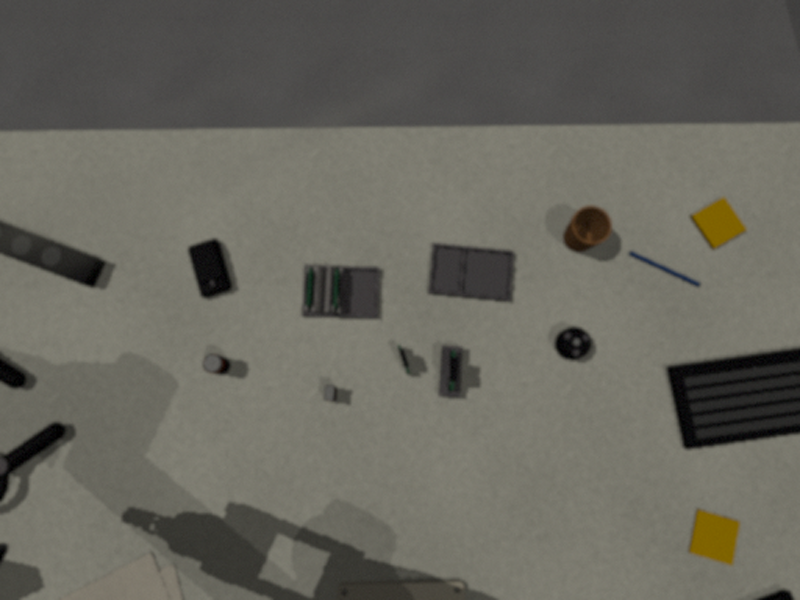

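View pics/side0b.png

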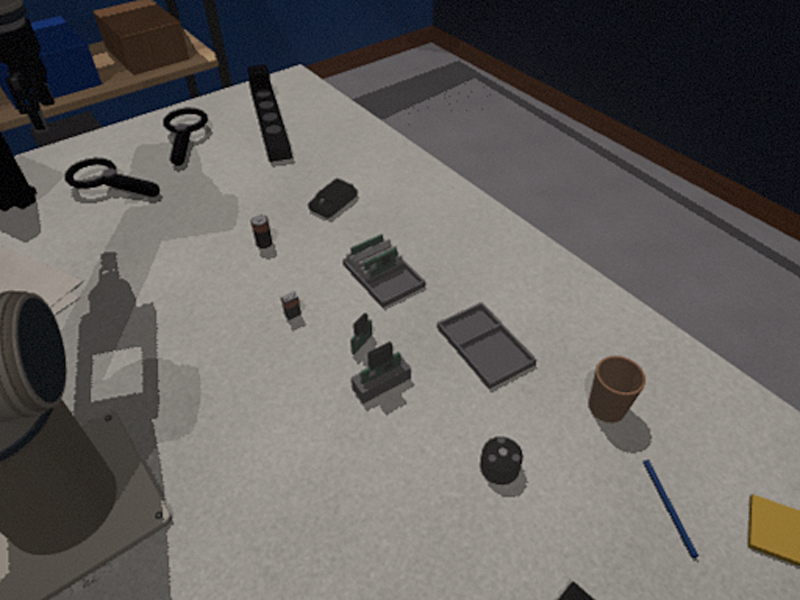

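The top view is a bit blurred. It shows the rack tray at (342,292), plain tray at (472,272), puck at (573,343), stand with card at (453,370), a loose look-alike card at (405,358), block battery at (333,394) and round battery at (215,364). The side view agrees. Next I fit poses by silhouette in both views.

```bash
cat > fit.py <<'E'
import cv2,numpy as np
from scipy.spatial.transform import Rotation as R
from scipy.optimize import minimize
from cell import *
def proj(p,X):
    c=R.from_rotvec(p["attitude"]).inv().apply(np.asarray(X,float)-p["origin"])*[1,-1,-1]
    u=c@np.asarray(p["mtx"]).T; return u[:,:2]/u[:,2:]
def box(x,y,z0,z1,cx=0,cy=0):
    return [[cx+a*x/2,cy+b*y/2,z] for a in(-1,1) for b in(-1,1) for z in(z0,z1)]
def cyl(d,z0,z1): return [[d/2*np.cos(t),d/2*np.sin(t),z] for t in np.linspace(0,6.28,24) for z in(z0,z1)]
M=dict(tracker_c=cyl(58,0,36)+cyl(46,36,42),round_cell_c=cyl(33,0,61),block_cell_c=box(26,17,0,48),
 card_c=box(70,5,28,54)+box(40,10,54,88),plain_tray=box(96,153,0,14),
 rack_tray=box(96,139,0,14)+box(86,5,14,46,0,54.5)+box(86,5,14,46,0,6.5))
def fit(pics,masks,name,x0,yaw=True,z=0):
    V=np.array(M[name],float)+[0,0,z]
    def cost(q):
        c,s=np.cos(q[2]),np.sin(q[2]); W=V@np.array([[c,s,0],[-s,c,0],[0,0,1]])+[q[0],q[1],0]; e=0
        for p,m in zip(pics,masks):
            h=cv2.convexHull(proj(p,W).astype(np.float32)); im=np.zeros(m.shape,np.uint8)
            u=np.zeros((768*1,1024),np.uint8)
            u=np.zeros((1536,2048),np.uint8); cv2.fillConvexPoly(u,np.round((h+.5)*4*16).astype(np.int32),255,shift=4)
            u=cv2.resize(u,(512,384),interpolation=cv2.INTER_AREA)/255.
            e+=np.abs(u-m).sum()/m.sum()
        return e
    best=None
    for y in ([0] if not yaw else np.atleast_1d(yaw)):
        r=minimize(cost,[*x0[:2],y],method="Nelder-Mead",options=dict(initial_simplex=[[x0[0],x0[1],y],[x0[0]+8,x0[1],y],[x0[0],x0[1]+8,y],[x0[0],x0[1],y+.25]],maxfev=90))
        if best is None or r.fun<best.fun: best=r
    return best.x,best.fun
def mask(p,name,near,hull=True):
    best=None
    for d in cut_out(p,name):
        m=d["region"].astype(np.uint8); ys,xs=np.nonzero(m)
        if len(xs)<8: continue
        dd=np.hypot(*(proj(p,[near])[0]-[np.median(xs),np.median(ys)]))
        if best is None or dd<best[0]: best=(dd,m)
    if best is None or best[0]>25: return None
    m=best[1]
    if hull:
        h=cv2.convexHull(np.argwhere(m)[:,::-1].astype(np.int32).reshape(-1,1,2)); m=np.zeros_like(m); cv2.fillConvexPoly(m,h,1)
    return m.astype(float)
E
python3 - <<'E'
from fit import *
N=dict(tracker_c=(507,-318,30),round_cell_c=(482,312,45),block_cell_c=(426,117,35),card_c=(466,-95,65),plain_tray=(648,-146,6),rack_tray=(614,102,10))
P=[capture("top"),capture("side")]
for n,x in N.items():
    ms=[mask(p,n,x) for p in P]
    for sel in ([0,1],[0],[1]):
        pp=[P[i] for i in sel if ms[i] is not None];mm=[ms[i] for i in sel if ms[i] is not None]
        if len(mm)<len(sel): print(n,sel,"missing");continue
        q,f=fit(pp,mm,n,x,yaw=False if n[:5] in("track","round") else ([-.6,0,.6,1.2] if n!="card_c" else [1.2,1.57,1.9]) if n[-1]=="c" else [-.1,.1])
        print(n,sel,np.round(q,2),round(f,3),[int(m.sum()) for m in mm])
E
```

```text
tracker_c [0, 1] missing
tracker_c [0] [ 5.0981e+02 -3.2229e+02  2.6000e-01] 0.068 [396]
tracker_c [1] missing
round_cell_c [0, 1] [ 4.8177e+02  3.1950e+02 -1.1000e-01] 0.32 [162, 224]
round_cell_c [0] [ 4.8150e+02  3.1755e+02 -1.2000e-01] 0.203 [162]
round_cell_c [1] [ 4.8182e+02  3.2074e+02 -1.3000e-01] 0.108 [224]
block_cell_c [0, 1] [4.2841e+02 1.1640e+02 1.0000e-02] 0.644 [71, 129]
block_cell_c [0] [428.05 116.35  -0.  ] 0.142 [71]
block_cell_c [1] [426.6  120.05   1.51] 0.332 [129]
card_c [0, 1] missing
card_c [0] missing
card_c [1] [462.31 -97.01   3.12] 0.068 [429]
plain_tray [0, 1] [ 6.4791e+02 -1.4135e+02 -1.2000e-01] 0.11 [1768, 1908]
plain_tray [0] [ 6.4762e+02 -1.4443e+02 -1.2000e-01] 0.042 [1768]
plain_tray [1] [ 6.4835e+02 -1.3953e+02 -1.1000e-01] 0.031 [1908]
rack_tray [0, 1] [ 6.1427e+02  1.0112e+02 -4.0000e-02] 0.12 [1610, 1451]
rack_tray [0] [ 6.1413e+02  1.0018e+02 -4.0000e-02] 0.051 [1610]
rack_tray [1] [ 6.1426e+02  1.0232e+02 -5.0000e-02] 0.063 [1451]
```

>>> {"op": "move_arm", "data": {"dr": [[0,0,-1],[0,0,-1],[0,0,-0.6],[0,0,0],[0,0,0]], "xyz": [[0,0,-1],[0,0,-1],[0,0,0],[0,0,0],[0,0,0]], "hand": [1,1,1,1,1]}}

```text
time: 2.1
eef_pos: [236.7, 577.9, 253.7]
ee_rot: [-0.002, -3.141, 0.001]
contact_force: [0.2, -0.4, 0.2]
opening: 85.2
finger_force: 0.0
```

>>> {"op": "move_arm", "data": {"dr": [[0,0,0],[0,0,0],[0,0,0],[0,0,0],[0,0,0]], "xyz": [[-0.3,-1,0],[-0.3,-1,0],[-0.3,-1,0],[-0.3,-1,0],[-0.3,-1,0]], "hand": [1,1,1,1,1]}}

```text
time: 2.6
eef_pos: [281.9, 426.7, 253.2]
ee_rot: [-0.001, -3.141, 0.003]
contact_force: [1.4, -0.3, -0.7]
opening: 85.5
finger_force: 0.0
```

>>> {"op": "move_arm", "data": {"dr": [[0,0,0],[0,0,0],[0,0,0],[0,0,0],[0,0,0]], "xyz": [[-0.3,-1,0],[-0.3,-1,0],[-0.3,-1,0],[-0.3,-1,0],[-0.3,-1,0]], "hand": [1,1,1,1,1]}}

```text
time: 3.1
eef_pos: [327.0, 276.9, 253.5]
ee_rot: [-0.001, -3.14, 0.002]
contact_force: [0.3, -0.6, 0.5]
opening: 85.2
finger_force: 0.0
```

>>> {"op": "move_arm", "data": {"dr": [[0,0,0],[0,0,0],[0,0,0],[0,0,0],[0,0,0]], "xyz": [[-0.3,-1,0],[-0.3,-1,0],[-0.3,-1,0],[-0.3,-1,0],[-0.3,-1,0]], "hand": [1,1,1,1,1]}}

```text
time: 3.6
eef_pos: [372.0, 127.1, 253.6]
ee_rot: [-0.002, -3.14, 0.001]
contact_force: [-0.3, 0.3, 0.4]
opening: 85.0
finger_force: 0.0
```

>>> {"op": "move_arm", "data": {"dr": [[0,0,0],[0,0,0],[0,0,0],[0,0,0],[0,0,0]], "xyz": [[-0.3,-1,0],[-0.3,-1,0],[-0.3,-1,0],[-0.3,-1,0],[-0.3,-1,0]], "hand": [1,1,1,1,1]}}

```text
time: 4.1
eef_pos: [417.2, -22.7, 253.5]
ee_rot: [-0.002, -3.14, -0.0]
contact_force: [0.6, -0.0, 0.2]
opening: 85.1
finger_force: 0.0
```

>>> {"op": "move_arm", "data": {"dr": [[0,0,0],[0,0,0],[0,0,0],[0,0,0],[0,0,0]], "xyz": [[-0.3,-1,0],[-0.3,-1,0],[-0.3,-1,0],[-0.3,-1,0],[-0.3,-1,0]], "hand": [1,1,1,1,1]}}

```text
time: 4.6
eef_pos: [462.4, -172.5, 253.3]
ee_rot: [-0.002, -3.14, -0.001]
contact_force: [0.4, 0.9, 0.4]
opening: 85.4
finger_force: 0.0
```

```bash
python3 - <<'E'
from fit import *
print(np.round(get_obs()["joint_pos"],2))
P=[capture("top"),capture("side")]
N=dict(tracker_c=(507,-320,30),round_cell_c=(482,318,45),block_cell_c=(427,117,35),card_c=(464,-96,75))
for n,x in N.items():
    for i,p in enumerate(P):
        m=mask(p,n,x)
        if m is None: print(n,i,"missing");continue
        for y in ([0] if n[0] in"tr" else [-.5,0,.5] if n=="card_c" else [-.5,0,.5,1,1.5]):
            q,f=fit([p],[m],n,x,yaw=[y]);print(n,i,np.round(q,2),round(f,3),int(m.sum()))
s=P[1]["img"];c=[proj(P[1],[x])[0] for x in((426,117,24),(466,-95,60))]
a=[cv2.resize(s[int(v)-40:int(v)+40,int(u)-50:int(u)+50],(400,320),interpolation=cv2.INTER_CUBIC) for u,v in c]
s=P[0]["img"];c=[proj(P[0],[x])[0] for x in((426,117,24),(466,-95,60))]
b=[cv2.resize(s[int(v)-30:int(v)+30,int(u)-50:int(u)+50],(400,240),interpolation=cv2.INTER_CUBIC) for u,v in c]
cv2.imwrite("pics/crop.png",np.clip(np.vstack([np.hstack(a),np.hstack(b)])*1.6,0,255))
E
```

```text
[-0.38  0.16  1.85  0.    1.13 -1.95]
tracker_c 0 missing
tracker_c 1 [ 5.0964e+02 -3.1909e+02  1.3000e-01] 0.06 694
round_cell_c 0 [4.8276e+02 3.1826e+02 1.7000e-01] 0.119 188
round_cell_c 1 [4.8183e+02 3.2029e+02 1.4000e-01] 0.162 271
block_cell_c 0 [429.03 116.32   0.  ] 0.097 74
block_cell_c 0 [428.33 116.27   0.  ] 0.097 74
block_cell_c 0 [428.46 116.41  -0.  ] 0.097 74
block_cell_c 0 [428.29 116.33  -0.  ] 0.097 74
block_cell_c 0 [428.87 116.35   3.14] 0.097 74
block_cell_c 1 [ 4.2622e+02  1.1896e+02 -2.5000e-01] 0.178 158
block_cell_c 1 [ 4.2642e+02  1.1892e+02 -2.1000e-01] 0.175 158
block_cell_c 1 [426.59 118.97   0.43] 0.202 158
block_cell_c 1 [427.23 119.87   0.52] 0.205 158
block_cell_c 1 [426.87 119.82   1.84] 0.208 158
card_c 0 missing
card_c 1 [ 4.6083e+02 -9.6850e+01  3.0000e-02] 0.098 374
card_c 1 [ 4.608e+02 -9.639e+01  2.000e-02] 0.101 374
card_c 1 [ 4.6091e+02 -9.6510e+01  2.0000e-02] 0.1 374[ WARN:0@8.594] global loadsave.cpp:1063 imwrite_ Unsupported depth image for selected encoder is fallbacked to CV_8U.
```

View pics/crop.png

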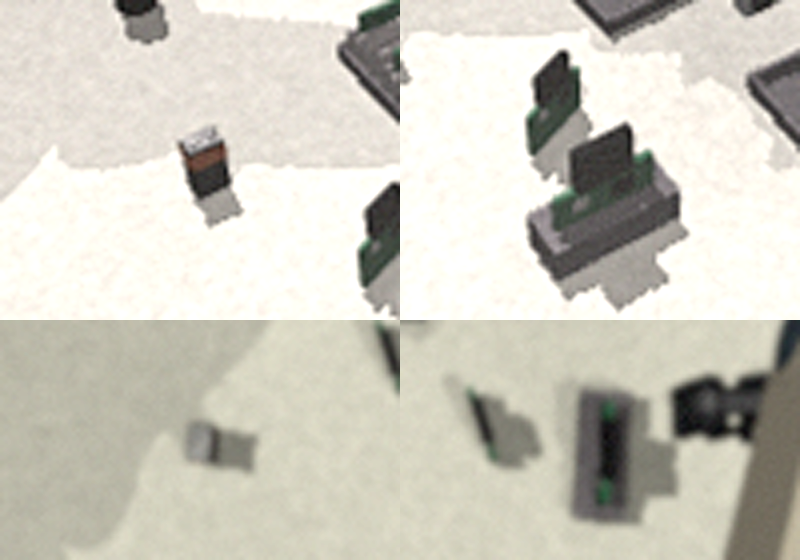

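The crop shows the block standing with its long side roughly along x, and the card upright in its stand along x. Next is the puck.

>>> {"op": "move_arm", "data": {"dr": [[0,0,0],[0,0,0],[0,0,0],[0,0,0],[0,0,0]], "xyz": [[-0.32,-0.98,0.5],[-0.32,-0.98,0.5],[-0.32,-0.98,0.5],[-0.32,-0.98,0.5],[-0.32,-0.98,0.5]], "hand": [1,1,1,1,1]}}

```text
time: 5.6
eef_pos: [511.5, -318.9, 178.8]
ee_rot: [-0.003, 3.141, -0.0]
contact_force: [0.8, -0.0, 1.1]
opening: 85.0
finger_force: 0.0
```

>>> {"op": "move_arm", "data": {"dr": [[0,0,0],[0,0,0],[0,0,0],[0,0,0],[0,0,0]], "xyz": [[0,0,1],[0,0,1],[0,0,0.8],[0,0,0.3],[0,0,0]], "hand": [1,1,1,1,1]}}

```text
time: 6.1
eef_pos: [510.4, -317.5, 85.2]
ee_rot: [0.003, -3.14, -0.002]
contact_force: [-0.2, 0.7, -0.1]
opening: 85.3
finger_force: 0.0
```

```bash
python3 - <<'E'
from fit import *
o=get_obs();print(np.round(o["joint_pos"],2),o["eef_pos"])
P=[capture("top"),capture("side")]
for p in P:
    print(proj(p,[o["eef_pos"]]))
b=[]
for p in P:
    u,v=proj(p,[(510,-320,60)])[0]; u=min(int(u),461);v=int(v)
    b.append(cv2.resize(p["img"][v-50:v+50,u-50:u+50],(400,400),interpolation=cv2.INTER_CUBIC)); print(u-50,v-50)
cv2.imwrite("pics/c2.png",np.clip(np.hstack(b)*1.6,0,255).astype(np.uint8))
E
```

```text
[-0.58  0.53  1.75 -0.    0.86 -2.15] [ 510.38417069 -317.47986153   85.21018887]
[[371.64155792 216.12102418]]
[[323.20795862 277.28337228]]
319 167
272 234
```

View pics/c2.png

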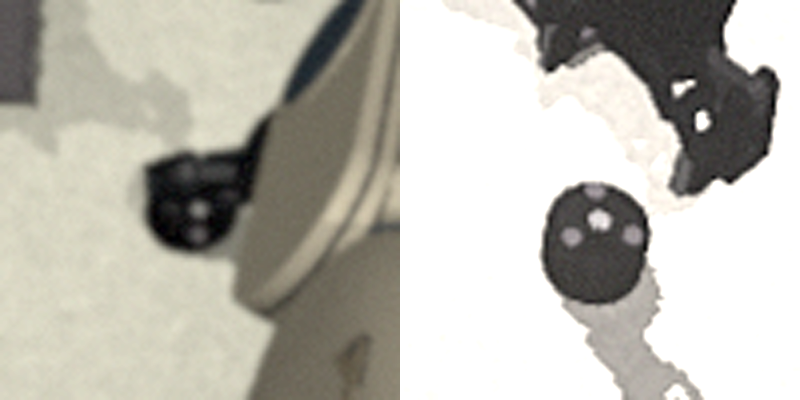

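Side crop: the fingertips at full-frame px (309,250) and (342,281) straddle the puck, whose screw is at (322,289). I go down and grip.

>>> {"op": "move_arm", "data": {"dr": [[0,0,0],[0,0,0],[0,0,0],[0,0,0],[0,0,0]], "xyz": [[0,-0.05,1],[0,0,1],[0,0,0.4],[0,0,0.2],[0,0,0]], "hand": [1,1,1,1,1]}}

```text
time: 6.7
eef_pos: [511.4, -320.0, 8.7]
ee_rot: [-0.002, 3.141, -0.0]
contact_force: [1.1, -0.5, 0.1]
opening: 85.3
finger_force: 0.0
```

>>> {"op": "move_arm", "data": {"dr": [[0,0,0],[0,0,0],[0,0,0],[0,0,0],[0,0,0]], "xyz": [[0,0,0],[0,0,0],[0,0,0],[0,0,0],[0,0,0]], "hand": [-1,-1,-1,-1,-1]}}

```text
time: 7.2
eef_pos: [511.1, -319.9, 8.5]
ee_rot: [-0.002, 3.141, -0.0]
contact_force: [-0.1, -1.0, -0.1]
opening: 12.2
finger_force: 0.0
```

>>> {"op": "move_arm", "data": {"dr": [[0,0,0],[0,0,0],[0,0,0],[0,0,0],[0,0,0]], "xyz": [[0,0,0],[0,0,0],[0,0,0],[0,0,-0.4],[0,0,-0.6]], "hand": [-1,-1,-1,-1,-1]}}

```text
time: 7.7
eef_pos: [510.2, -319.3, 38.1]
ee_rot: [0.002, -3.14, -0.002]
contact_force: [-0.1, -0.5, 0.2]
opening: 0.3
finger_force: 0.0
```

```bash
python3 - <<'E'
from fit import *
P=[capture("top"),capture("side")]
for n in ["tracker_c"]:
  for p in P: print([(np.round(d["at"]).tolist(),round(d["confidence"],2)) for d in recognise(p,n)])
m=mask(P[1],"tracker_c",(510,-320,30))
if m is not None: print(fit([P[1]],[m],"tracker_c",(510,-320),yaw=False))
b=[]
for p in P:
    u,v=proj(p,[(510,-320,60)])[0]; u=min(int(u),461);v=int(v)
    b.append(cv2.resize(p["img"][v-50:v+50,u-50:u+50],(400,400),interpolation=cv2.INTER_CUBIC)); print(u-50,v-50)
cv2.imwrite("pics/c3.png",np.clip(np.hstack(b)*1.6,0,255).astype(np.uint8))
E
```

```text
[([648.0, -148.0, 5.0], 0.72), ([499.0, -305.0, 41.0], 0.57)]
[([499.0, -327.0, 39.0], 0.8)]
(array([ 5.09535855e+02, -3.18703760e+02,  4.60415074e-02]), np.float64(0.04990986493607343))
319 167
272 234
```

View pics/c3.png

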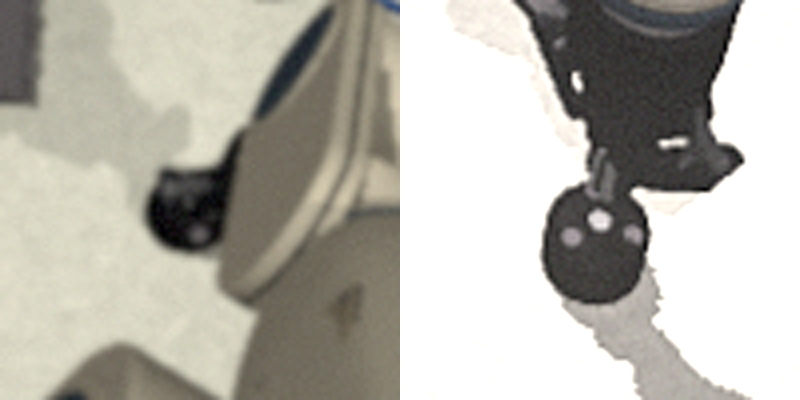

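```bash
python3 - <<'E'
from fit import *
o=get_obs();print(o["eef_pos"],np.round(o["joint_pos"],3))
P=[capture("top"),capture("side")]
for n,p in zip(("top","side"),P):
    print(n,proj(p,[o["eef_pos"],(510,-320,42)]).round(1))
    u,v=proj(p,[(510,-320,42)])[0];u=int(u);v=int(v);print(u-25,v-25)
    c=p["img"][v-25:v+25,u-25:u+25].astype(float)*3
    cv2.imwrite(f"pics/z{n}.png",np.clip(cv2.resize(c,(400,400),interpolation=cv2.INTER_CUBIC),0,255).astype(np.uint8))
a=np.hstack([cv2.imread(f"pics/z{n}.png") for n in("top","side")]);cv2.imwrite("pics/z.png",a)
E
```

```text
[ 510.93534795 -319.82315053   38.37550483] [-0.579  0.601  1.765 -0.     0.776 -2.151]
top [[367.4 217.9]
 [367.8 218.1]]
342 193
side [[321.5 289.3]
 [321.4 288.7]]
296 263
```

View pics/z.png

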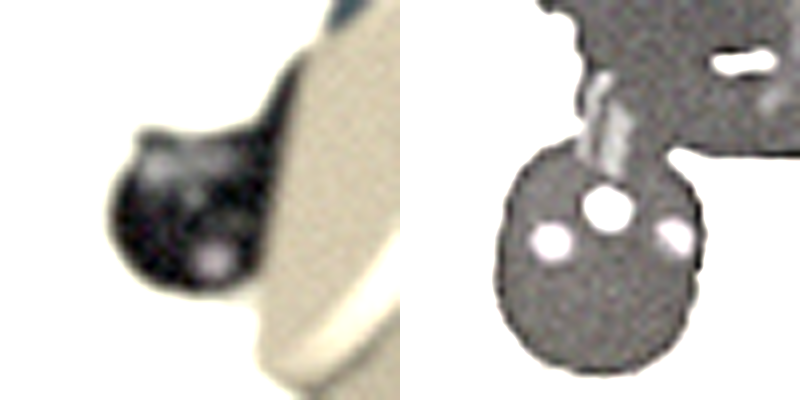

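The reported tool position and the picture disagree by several pixels. I'll check the tip with a clear background before going on.

>>> {"op": "move_arm", "data": {"dr": [[0,0,0],[0,0,0],[0,0,0],[0,0,0],[0,0,0]], "xyz": [[0,0,-1],[0,0.8,-1],[0,0.9,0],[0,0.8,0.9],[0,0,0.8]], "hand": [-1,-1,-1,-1,-1]}}

```text
time: 8.55
eef_pos: [510.6, -242.4, 46.8]
ee_rot: [0.005, -3.141, -0.001]
contact_force: [-0.6, -0.7, -0.0]
opening: 0.0
finger_force: 0.0
```

```bash
python3 - <<'E'
from fit import *
o=get_obs();print(o["eef_pos"],o["contact_force"])
P=[capture("top"),capture("side")]
a=[]
for n,p in zip(("top","side"),P):
    print(n,proj(p,[o["eef_pos"],o["eef_pos"]+[0,0,30],o["eef_pos"]+[30,0,0],o["eef_pos"]+[0,30,0]]).round(1).tolist())
    u,v=proj(p,[o["eef_pos"]])[0];u=int(u);v=int(v)-10;print(u-25,v-25)
    a.append(cv2.resize(p["img"][v-25:v+25,u-25:u+25].astype(np.float32)*3,(400,400),interpolation=cv2.INTER_NEAREST))
cv2.imwrite("pics/z2.png",np.clip(np.hstack(a),0,255).astype(np.uint8))
E
```

```text
[ 510.55429437 -242.36387184   46.82418093] [-0.62989264 -0.7218403  -0.02312593]
top [[340.4, 218.1], [342.9, 216.9], [339.8, 207.4], [329.6, 218.3]]
315 183
side [[297.9, 263.5], [299.0, 255.9], [307.6, 256.7], [289.3, 254.8]]
272 228
```

View pics/z2.png

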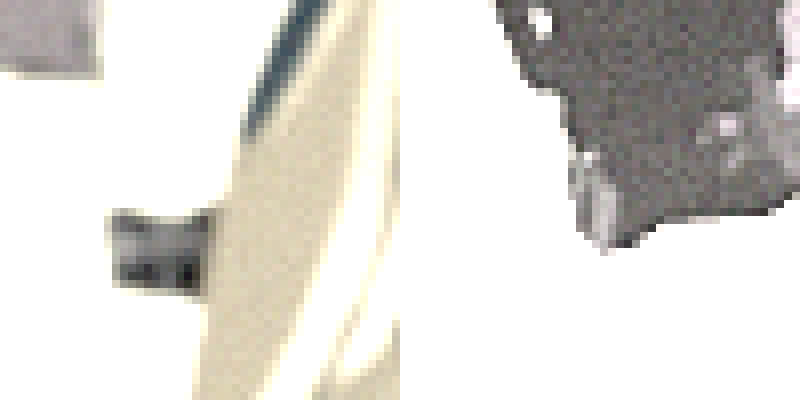

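>>> {"op": "move_arm", "data": {"dr": [[0,0,0],[0,0,0]], "xyz": [[0,0,0.8],[0,0,0.3]], "hand": [-1,-1]}}

```text
time: 8.85
eef_pos: [510.3, -244.9, 13.3]
ee_rot: [0.001, -3.14, -0.001]
contact_force: [-0.0, 0.3, -0.2]
opening: 0.0
finger_force: 0.0
```

>>> {"op": "move_arm", "data": {"dr": [[0,0,0],[0,0,0]], "xyz": [[0,0,0.15],[0,0,0]], "hand": [-1,-1]}}

```text
time: 9.05
eef_pos: [510.7, -245.1, 9.7]
ee_rot: [0.001, -3.141, -0.0]
contact_force: [-0.1, 0.2, 0.4]
opening: 0.0
finger_force: 0.0
```

```bash
python3 - <<'E'
from fit import *
o=get_obs();print(o["eef_pos"],o["contact_force"])
P=[capture("top"),capture("side")]
a=[]
for n,p in zip(("top","side"),P):
    print(n,proj(p,[o["eef_pos"]]).round(1).tolist())
    u,v=proj(p,[o["eef_pos"]])[0];u=int(u);v=int(v)-25;print(u-50,v-50)
    a.append(cv2.resize(p["img"][v-50:v+50,u-50:u+50].astype(np.float32)*2.5,(400,400),interpolation=cv2.INTER_NEAREST))
cv2.imwrite("pics/z3.png",np.clip(np.hstack(a),0,255).astype(np.uint8))
E
```

```text
[ 510.72963501 -245.05427058    9.65705594] [-0.09050432  0.17651564  0.36170251]
top [[338.4, 219.5]]
288 144
side [[297.5, 273.1]]
247 198
```

View pics/z3.png

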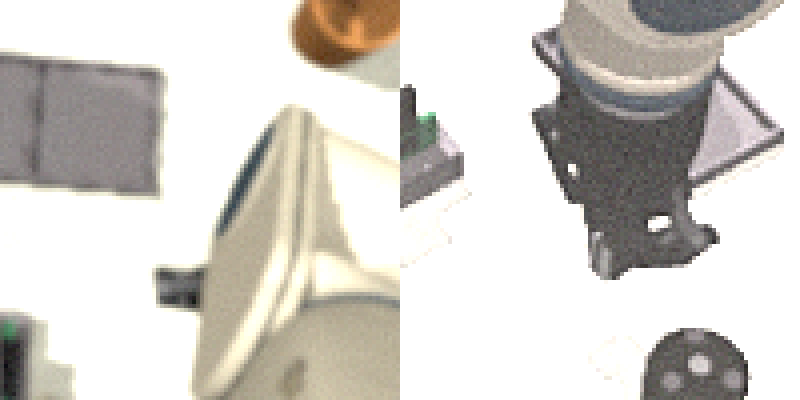

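The tip sits at px (299,267) against a predicted (297,273), and its shadow is detached from it, so the real tip is clearly above the reported height. I probe down gently to find the desk.

>>> {"op": "move_arm", "data": {"dr": [[0,0,0],[0,0,0],[0,0,0]], "xyz": [[0,0,0.1],[0,0,0.1],[0,0,0]], "hand": [-1,-1,-1]}}

```text
time: 9.45
eef_pos: [510.7, -244.7, 3.6]
ee_rot: [0.002, -3.141, -0.0]
contact_force: [0.4, 0.4, 0.1]
opening: 0.1
finger_force: 0.0
```

>>> {"op": "move_arm", "data": {"dr": [[0,0,0],[0,0,0],[0,0,0]], "xyz": [[0,0,0.1],[0,0,0.1],[0,0,0]], "hand": [-1,-1,-1]}}

```text
time: 9.75
eef_pos: [510.6, -244.6, -2.8]
ee_rot: [0.002, -3.141, -0.001]
contact_force: [0.3, 0.1, -0.6]
opening: 0.3
finger_force: 0.0
```

>>> {"op": "move_arm", "data": {"dr": [[0,0,0],[0,0,0],[0,0,0]], "xyz": [[0,0,0.1],[0,0,0.1],[0,0,0]], "hand": [-1,-1,-1]}}

```text
time: 10.05
eef_pos: [510.6, -244.6, -8.8]
ee_rot: [0.002, -3.141, -0.001]
contact_force: [0.5, -0.6, -0.3]
opening: -0.2
finger_force: 0.0
```

>>> {"op": "move_arm", "data": {"dr": [[0,0,0],[0,0,0],[0,0,0]], "xyz": [[0,0,0.1],[0,0,0.1],[0,0,0]], "hand": [-1,-1,-1]}}

```text
time: 10.35
eef_pos: [510.6, -244.7, -14.7]
ee_rot: [0.002, -3.141, -0.001]
contact_force: [-0.1, -0.0, -0.2]
opening: 0.0
finger_force: 0.0
```

>>> {"op": "move_arm", "data": {"dr": [[0,0,0],[0,0,0]], "xyz": [[0,0,0.1],[0,0,0]], "hand": [-1,-1]}}

```text
time: 10.55
eef_pos: [510.7, -244.7, -17.6]
ee_rot: [0.002, -3.141, -0.0]
contact_force: [-1.2, -1.1, 0.9]
opening: -0.3
finger_force: 0.0
```

>>> {"op": "move_arm", "data": {"dr": [[0,0,0],[0,0,0]], "xyz": [[0,0,0.1],[0,0,0]], "hand": [-1,-1]}}

```text
time: 10.75
eef_pos: [510.7, -244.7, -20.6]
ee_rot: [0.002, -3.141, -0.0]
contact_force: [0.1, 0.1, 0.2]
opening: 0.0
finger_force: 0.0
```

>>> {"op": "move_arm", "data": {"dr": [[0,0,0],[0,0,0]], "xyz": [[0,0,0.1],[0,0,0]], "hand": [-1,-1]}}

```text
time: 10.95
eef_pos: [510.7, -244.7, -23.6]
ee_rot: [0.002, -3.141, -0.0]
contact_force: [0.1, 0.4, 0.7]
opening: -0.4
finger_force: 0.0
```

>>> {"op": "move_arm", "data": {"dr": [[0,0,0],[0,0,0]], "xyz": [[0,0,0.07],[0,0,0]], "hand": [-1,-1]}}

```text
time: 11.15
eef_pos: [510.7, -244.7, -25.6]
ee_rot: [0.002, -3.141, -0.0]
contact_force: [0.2, -0.3, 0.3]
opening: 0.1
finger_force: 0.0
```

```bash
python3 - <<'E'
from fit import *
o=get_obs();print(o["eef_pos"],o["contact_force"])
P=[capture("side")]
a=[]
for p in P:
    print(proj(p,[o["eef_pos"]*[1,1,0]]).round(1).tolist())
    u,v=proj(p,[o["eef_pos"]])[0];u=int(u);v=int(v);print(u-25,v-25)
    a.append(cv2.resize(p["img"][v-25:v+25,u-25:u+25].astype(np.float32)*2,(400,400),interpolation=cv2.INTER_NEAREST))
cv2.imwrite("pics/z4.png",np.clip(np.hstack(a),0,255).astype(np.uint8))
E
```

```text
[ 510.72040671 -244.73245568  -25.60822693] [ 0.1613614  -0.27902228  0.30257287]
[[297.1, 275.2]]
271 255
```

View pics/z4.png

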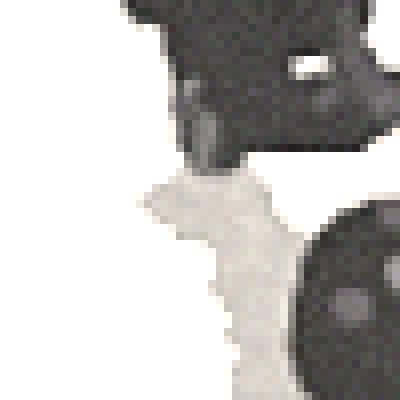

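>>> {"op": "move_arm", "data": {"dr": [[0,0,0],[0,0,0]], "xyz": [[0,0,0.1],[0,0,0]], "hand": [-1,-1]}}

```text
time: 11.4
eef_pos: [510.7, -244.7, -28.7]
ee_rot: [0.002, -3.141, -0.0]
contact_force: [-0.5, 0.7, -0.6]
opening: 0.0
finger_force: 0.0
```

>>> {"op": "move_arm", "data": {"dr": [[0,0,0],[0,0,0]], "xyz": [[0,0,0.1],[0,0,0]], "hand": [-1,-1]}}

```text
time: 11.6
eef_pos: [510.7, -244.7, -31.8]
ee_rot: [0.002, -3.141, -0.0]
contact_force: [-0.5, -0.4, -0.4]
opening: 0.2
finger_force: 0.0
```

>>> {"op": "move_arm", "data": {"dr": [[0,0,0],[0,0,0]], "xyz": [[0,0,0.1],[0,0,0]], "hand": [-1,-1]}}

```text
time: 11.8
eef_pos: [510.7, -244.7, -34.7]
ee_rot: [0.002, -3.141, -0.0]
contact_force: [0.6, -0.6, -0.6]
opening: 0.0
finger_force: 0.0
```

>>> {"op": "move_arm", "data": {"dr": [[0,0,0],[0,0,0]], "xyz": [[0,0,0.1],[0,0,0]], "hand": [-1,-1]}}

```text
time: 12.0
eef_pos: [511.1, -244.9, -37.0]
ee_rot: [-0.002, 3.141, -0.0]
contact_force: [-1.3, 0.8, 5.2]
opening: 0.3
finger_force: 2.7
```

>>> {"op": "move_arm", "data": {"dr": [[0,0,0],[0,0,0]], "xyz": [[0,0,0.07],[0,0,0]], "hand": [-1,-1]}}

```text
time: 12.2
eef_pos: [511.1, -245.0, -37.1]
ee_rot: [-0.002, 3.141, -0.0]
contact_force: [-7.7, 3.0, 29.0]
opening: -0.1
finger_force: 14.1
```

```bash
python3 - <<'E'
from fit import *
o=get_obs();print(o["eef_pos"],o["contact_force"],o["effort"])
P=[capture("top"),capture("side")]
a=[]
for p in P:
    print(proj(p,[o["eef_pos"]*[1,1,0]]).round(1).tolist())
    u,v=proj(p,[o["eef_pos"]])[0];u=int(u);v=int(v);print(u-25,v-25)
    a.append(cv2.resize(p["img"][v-25:v+25,u-25:u+25].astype(np.float32)*2,(400,400),interpolation=cv2.INTER_NEAREST))
cv2.imwrite("pics/z5.png",np.clip(np.hstack(a),0,255).astype(np.uint8))
E
```

```text
[ 511.14084748 -244.9760357   -37.13269103] [-7.67854438  3.00544245 29.01828488] [ 5.49622311e-02 -4.39819694e+01 -1.49084142e+01  4.12043324e-02
 -2.29535155e+00 -4.13333964e-05]
[[337.7, 219.7]]
309 196
[[297.3, 275.2]]
271 258
```

View pics/z5.png

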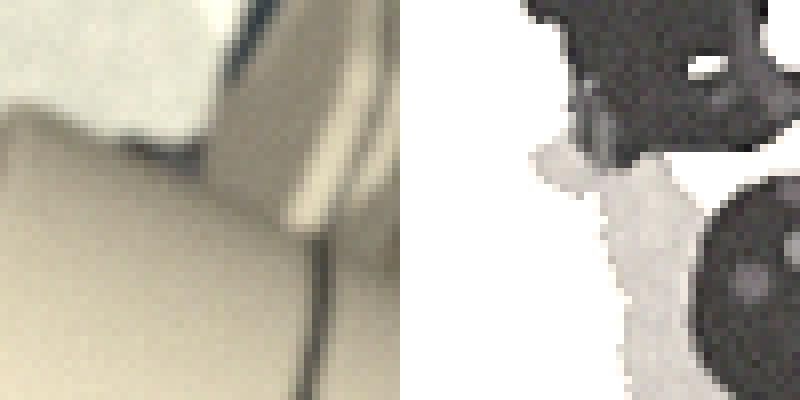

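The desk is touched at reported z = -37, so true tip height = reported z + 37. I redo the puck grasp with that correction.

>>> {"op": "move_arm", "data": {"dr": [[0,0,0],[0,0,0],[0,0,0],[0,0,0],[0,0,0]], "xyz": [[0,0,-1],[0,0,-1],[0,-0.8,-0.6],[0,-0.9,0],[0,-0.8,0]], "hand": [1,1,1,1,1]}}

```text
time: 12.8
eef_pos: [511.6, -321.1, 39.6]
ee_rot: [-0.003, 3.14, -0.002]
contact_force: [0.1, 0.6, -0.3]
opening: 72.3
finger_force: 0.0
```

>>> {"op": "move_arm", "data": {"dr": [[0,0,0],[0,0,0],[0,0,0],[0,0,0],[0,0,0]], "xyz": [[0,0,0],[0,0,0],[0,0,0.9],[0,0,0.7],[0,0,0]], "hand": [1,1,1,1,1]}}

```text
time: 13.3
eef_pos: [508.6, -317.2, -12.2]
ee_rot: [0.003, -3.136, -0.005]
contact_force: [-0.2, -0.2, 0.7]
opening: 85.3
finger_force: 0.0
```

>>> {"op": "move_arm", "data": {"dr": [[0,0,0],[0,0,0],[0,0,0]], "xyz": [[0,0,0.4],[0,0,0.2],[0,0,0]], "hand": [1,1,1]}}

```text
time: 13.6
eef_pos: [510.7, -319.4, -27.9]
ee_rot: [0.002, -3.141, -0.001]
contact_force: [-0.2, -0.2, -0.8]
opening: 85.4
finger_force: 0.0
```

>>> {"op": "move_arm", "data": {"dr": [[0,0,0],[0,0,0],[0,0,0],[0,0,0],[0,0,0]], "xyz": [[0,0,0.1],[0,0,0],[0,0,0],[0,0,0],[0,0,0]], "hand": [1,-1,-1,-1,-1]}}

```text
time: 14.1
eef_pos: [511.3, -320.0, -29.5]
ee_rot: [-0.002, 3.141, -0.001]
contact_force: [-1.3, 1.2, 6.0]
opening: 56.2
finger_force: 63.6
```

>>> {"op": "move_arm", "data": {"dr": [[0,0,0],[0,0,0],[0,0,0]], "xyz": [[0,0,0],[0,0,0],[0,0,0]], "hand": [-1,-1,-1]}}

```text
time: 14.4
eef_pos: [511.3, -320.0, -29.5]
ee_rot: [-0.002, 3.141, -0.001]
contact_force: [-1.0, 1.2, 6.1]
opening: 56.3
finger_force: 63.6
```

>>> {"op": "move_arm", "data": {"dr": [[0,0,0],[0,0,0],[0,0,0],[0,0,0],[0,0,0]], "xyz": [[0,0,-0.2],[0,0,-0.5],[0,0,-1],[0,0,-0.5],[0,0,0]], "hand": [-1,-1,-1,-1,-1]}}

```text
time: 14.9
eef_pos: [512.9, -321.1, 38.6]
ee_rot: [-0.002, 3.137, -0.005]
contact_force: [0.1, -0.4, -0.6]
opening: 56.4
finger_force: 63.8
```

```bash
python3 - <<'E'
from fit import *
o=get_obs();print(o["eef_pos"],o["contact_force"],o["opening"])
P=[capture("side")];p=P[0]
m=mask(p,"tracker_c",o["eef_pos"]+[0,0,60],hull=False)
z=66
for z in (60,66):
  if m is not None: print(z,fit([p],[m],"tracker_c",o["eef_pos"],yaw=False,z=z))
u,v=proj(p,[o["eef_pos"]+[0,0,60]])[0];u=int(u);v=int(v);print(u-25,v-25)
cv2.imwrite("pics/z6.png",np.clip(cv2.resize(p["img"][v-25:v+25,u-25:u+25].astype(np.float32)*2.5,(400,400)),0,255).astype(np.uint8))
E
```

```text
[ 512.90955589 -321.09694328   38.6138322 ] [ 0.06337214 -0.41087364 -0.61479837] 56.41229706515345
60 (array([ 5.12866598e+02, -3.15331063e+02,  1.55186109e-01]), np.float64(0.3725076673903304))
66 (array([ 5.10377817e+02, -3.17950214e+02,  2.00431356e-01]), np.float64(0.38719459664357836))
301 249
```

View pics/z6.png

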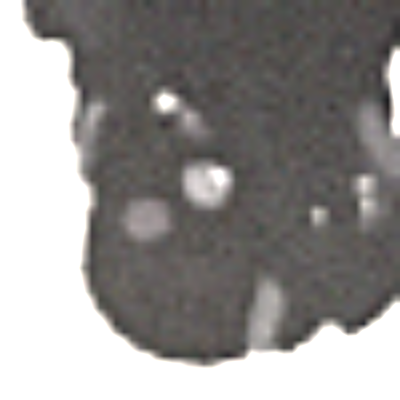

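Puck held: its screw is at about px (327,272), with grip force 64 N. Now to the large pocket.

>>> {"op": "move_arm", "data": {"dr": [[0,0,0],[0,0,0],[0,0,0],[0,0,0],[0,0,0]], "xyz": [[-0.89,1,0],[-0.89,1,0],[-0.89,1,0],[-0.89,1,0],[-0.89,1,0]], "hand": [-1,-1,-1,-1,-1]}}

```text
time: 15.5
eef_pos: [644.1, -168.1, 33.8]
ee_rot: [0.002, -3.139, -0.001]
contact_force: [0.9, -1.1, -0.6]
opening: 56.7
finger_force: 63.8
```

>>> {"op": "move_arm", "data": {"dr": [[0,0,0],[0,0,0],[0,0,0],[0,0,0],[0,0,0]], "xyz": [[0,0,0],[0,0,0.8],[0,0,0.7],[0,0,0],[0,0,0]], "hand": [-1,-1,-1,-1,-1]}}

```text
time: 16.0
eef_pos: [643.0, -169.8, -10.5]
ee_rot: [0.001, -3.139, -0.001]
contact_force: [-0.1, -0.1, -1.1]
opening: 55.9
finger_force: 63.9
```

>>> {"op": "move_arm", "data": {"dr": [[0,0,0],[0,0,0],[0,0,0]], "xyz": [[0,0,0.3],[0,0,0.1],[0,0,0]], "hand": [-1,-1,-1]}}

```text
time: 16.3
eef_pos: [644.1, -169.8, -21.6]
ee_rot: [0.002, -3.141, -0.0]
contact_force: [0.3, 0.4, -0.3]
opening: 56.3
finger_force: 63.9
```

>>> {"op": "move_arm", "data": {"dr": [[0,0,0],[0,0,0]], "xyz": [[0,0,0.07],[0,0,0]], "hand": [-1,-1]}}

```text
time: 16.5
eef_pos: [644.4, -169.7, -23.4]
ee_rot: [-0.002, 3.141, -0.0]
contact_force: [0.5, 0.1, -0.4]
opening: 56.3
finger_force: 63.9
```

>>> {"op": "move_arm", "data": {"dr": [[0,0,0],[0,0,0]], "xyz": [[0,0,0.06],[0,0,0]], "hand": [-1,-1]}}

```text
time: 16.7
eef_pos: [644.2, -169.6, -25.4]
ee_rot: [0.002, -3.142, -0.0]
contact_force: [-0.3, -0.2, 0.1]
opening: 56.4
finger_force: 63.9
```

>>> {"op": "move_arm", "data": {"dr": [[0,0,0],[0,0,0],[0,0,0],[0,0,0],[0,0,0]], "xyz": [[0,0,0],[0,0,0],[0,0,0],[0,0,0],[0,0,0]], "hand": [0.65,0.65,0.65,0.65,0.65]}}

```text
time: 17.2
eef_pos: [644.3, -169.7, -25.3]
ee_rot: [-0.002, 3.142, -0.0]
contact_force: [-0.1, 0.6, 0.9]
opening: 70.3
finger_force: 0.0
```

>>> {"op": "move_arm", "data": {"dr": [[0,0,0],[0,0,0],[0,0,0],[0,0,0],[0,0,0]], "xyz": [[0,0,-0.3],[0,0,-1],[0,0,-1],[0,0,-1],[0,0,-1]], "hand": [0.65,0.65,0.65,0.65,0.65]}}

```text
time: 17.7
eef_pos: [644.2, -169.7, 105.5]
ee_rot: [-0.002, 3.141, -0.0]
contact_force: [-0.1, -0.2, 0.7]
opening: 70.2
finger_force: 0.0
```

>>> {"op": "move_arm", "data": {"dr": [[0,0,0],[0,0,0],[0,0,0],[0,0,0],[0,0,0]], "xyz": [[0.72,0.96,0],[0.72,0.96,0],[0.72,0.96,0],[0.72,0.96,0],[0.72,0.96,0]], "hand": [0.4,0.4,0.4,0.4,0.4]}}

```text
time: 18.2
eef_pos: [535.4, -24.8, 104.4]
ee_rot: [-0.001, 3.141, -0.0]
contact_force: [-0.5, 0.7, -0.1]
opening: 59.5
finger_force: 0.0
```

>>> {"op": "move_arm", "data": {"dr": [[0,0,0],[0,0,0],[0,0,0],[0,0,0],[0,0,0]], "xyz": [[0.72,0.96,0],[0.72,0.96,0],[0.72,0.96,0],[0.72,0.96,0],[0.72,0.96,0]], "hand": [0.4,0.4,0.4,0.4,0.4]}}

```text
time: 18.7
eef_pos: [427.3, 119.1, 104.4]
ee_rot: [-0.001, 3.14, 0.0]
contact_force: [1.1, 0.3, 0.6]
opening: 59.5
finger_force: 0.0
```

```bash
python3 - <<'E'
from fit import *
o=get_obs();print(o["eef_pos"],np.round(o["joint_pos"],2))
P=[capture("top"),capture("side")]
for n,x in dict(tracker_c=(645,-170,30),block_cell_c=(427,117,35)).items():
    for i,p in enumerate(P):
        m=mask(p,n,x)
        if m is None: print(n,i,"missing");continue
        q,f=fit([p],[m],n,x,yaw=[0],z=4*(n[0]=="t"));print(n,i,np.round(q,2),round(f,3),int(m.sum()))
E
```

```text
[427.29174256 119.09362213 104.37127074] [ 0.24  0.3   2.09  0.    0.75 -1.33]
tracker_c 0 [ 6.4470e+02 -1.7263e+02  2.1000e-01] 0.064 363
tracker_c 1 [ 6.4468e+02 -1.6811e+02  1.2000e-01] 0.068 553
block_cell_c 0 missing
block_cell_c 1 [ 4.2718e+02  1.1978e+02 -2.8000e-01] 0.162 158
```

The puck sits at the pocket centre (644.7, -170.4). Now the block battery.

>>> {"op": "move_arm", "data": {"dr": [[0,0,0],[0,0,0],[0,0,0],[0,0,0],[0,0,0]], "xyz": [[0,-0.04,1],[0,0,1],[0,0,1],[0,0,0.8],[0,0,0.35]], "hand": [0.4,0.4,0.4,0.4,0.4]}}

```text
time: 19.5
eef_pos: [427.6, 115.8, -22.7]
ee_rot: [-0.001, -3.139, 0.001]
contact_force: [0.1, -0.1, 0.0]
opening: 59.9
finger_force: 0.0
```

>>> {"op": "move_arm", "data": {"dr": [[0,0,0],[0,0,0],[0,0,0],[0,0,0],[0,0,0]], "xyz": [[0,0,0.1],[0,0,0],[0,0,0],[0,0,0],[0,0,0]], "hand": [0.4,0.4,-1,-1,-1]}}

```text
time: 20.0
eef_pos: [428.6, 117.0, -23.1]
ee_rot: [-0.002, 3.14, 0.001]
contact_force: [-0.4, -1.4, 13.3]
opening: 16.5
finger_force: 19.1
```

>>> {"op": "move_arm", "data": {"dr": [[0,0,0],[0,0,0],[0,0,0],[0,0,0]], "xyz": [[0,0,0],[0,0,0],[0,0,0],[0,0,0]], "hand": [-1,-1,-1,-1]}}

```text
time: 20.4
eef_pos: [428.6, 117.1, -23.0]
ee_rot: [-0.002, 3.14, 0.0]
contact_force: [-1.1, -0.7, 6.6]
opening: 16.2
finger_force: 58.4
```

>>> {"op": "move_arm", "data": {"dr": [[0,0,0],[0,0,0],[0,0,0],[0,0,0],[0,0,0]], "xyz": [[0,0,-0.3],[0,0,-0.7],[0,0,-1],[-0.46,-0.45,0],[-0.94,-0.89,0]], "hand": [-1,-1,-1,-1,-1]}}

```text
time: 20.9
eef_pos: [469.4, 77.4, 37.8]
ee_rot: [-0.007, 3.141, 0.0]
contact_force: [0.5, 1.1, -1.5]
opening: 15.9
finger_force: 58.6
```

>>> {"op": "move_arm", "data": {"dr": [[0,0,0],[0,0,0],[0,0,0],[0,0,0],[0,0,0]], "xyz": [[-0.94,-0.89,0],[-0.94,-0.89,0],[-0.94,-0.89,0],[-0.94,-0.89,0],[-0.94,-0.89,0]], "hand": [-1,-1,-1,-1,-1]}}

```text
time: 21.4
eef_pos: [612.1, -57.8, 37.0]
ee_rot: [-0.002, 3.141, 0.0]
contact_force: [0.6, -0.1, -0.3]
opening: 16.2
finger_force: 58.6
```

>>> {"op": "move_arm", "data": {"dr": [[0,0,0],[0,0,0],[0,0,0],[0,0,0],[0,0,0]], "xyz": [[-0.94,-0.89,0],[-0.46,-0.45,0],[0,0,0],[0,0,0],[0,0,0]], "hand": [-1,-1,-1,-1,-1]}}

```text
time: 21.9
eef_pos: [651.9, -95.8, 36.1]
ee_rot: [0.003, -3.14, -0.001]
contact_force: [-0.6, 1.1, -0.1]
opening: 16.1
finger_force: 58.6
```

>>> {"op": "move_arm", "data": {"dr": [[0,0,0],[0,0,0],[0,0,0],[0,0,0],[0,0,0]], "xyz": [[-0.03,-0.03,0.8],[0,0,0.6],[0,0,0.2],[0,0,0],[0,0,0]], "hand": [-1,-1,-1,-1,-1]}}

```text
time: 22.4
eef_pos: [654.2, -97.4, -11.7]
ee_rot: [0.002, -3.142, -0.0]
contact_force: [-0.1, 0.1, -0.2]
opening: 15.8
finger_force: 58.6
```

>>> {"op": "move_arm", "data": {"dr": [[0,0,0],[0,0,0],[0,0,0]], "xyz": [[0,0,0.12],[0,0,0],[0,0,0]], "hand": [-1,-1,-1]}}

```text
time: 22.7
eef_pos: [654.3, -97.7, -15.1]
ee_rot: [-0.002, 3.141, -0.0]
contact_force: [0.2, 0.2, -0.2]
opening: 16.1
finger_force: 58.6
```

>>> {"op": "move_arm", "data": {"dr": [[0,0,0],[0,0,0]], "xyz": [[0,0,0.1],[0,0,0]], "hand": [-1,-1]}}

```text
time: 22.9
eef_pos: [653.9, -97.6, -18.7]
ee_rot: [0.002, -3.141, -0.0]
contact_force: [-0.1, 0.4, -0.7]
opening: 15.6
finger_force: 58.6
```

>>> {"op": "move_arm", "data": {"dr": [[0,0,0],[0,0,0]], "xyz": [[0,0,0.05],[0,0,0]], "hand": [-1,-1]}}

```text
time: 23.1
eef_pos: [654.1, -97.7, -18.9]
ee_rot: [0.002, -3.141, -0.0]
contact_force: [-2.9, 0.2, 9.6]
opening: 16.2
finger_force: 59.8
```

Floor contact made; I release gently with a small opening and lift.

>>> {"op": "move_arm", "data": {"dr": [[0,0,0],[0,0,0],[0,0,0],[0,0,0],[0,0,0]], "xyz": [[0,0,0],[0,0,0],[0,0,0],[0,0,0],[0,0,-0.3]], "hand": [-0.2,-0.2,-0.2,-0.2,-0.2]}}

```text
time: 23.6
eef_pos: [652.9, -97.5, -12.0]
ee_rot: [0.002, -3.139, -0.001]
contact_force: [-0.2, 0.0, 0.5]
opening: 34.1
finger_force: 0.0
```

>>> {"op": "move_arm", "data": {"dr": [[0,0,0],[0,0,0],[0,0,0],[0,0,0],[0,0,0]], "xyz": [[0,0,-0.7],[0,0,-1],[0,0,-1],[0,0,-1],[0,0,-0.5]], "hand": [-0.2,-0.2,-0.2,-0.2,-0.2]}}

```text
time: 24.1
eef_pos: [655.7, -97.9, 118.5]
ee_rot: [-0.002, 3.137, -0.001]
contact_force: [0.6, 0.3, 0.2]
opening: 34.0
finger_force: 0.0
```

```bash
python3 - <<'E'
from fit import *
o=get_obs();print(o["eef_pos"],o["opening"])
P=[capture("top"),capture("side")]
for n,x in dict(tracker_c=(645,-170,30),block_cell_c=(654,-97,35),round_cell_c=(482,318,45)).items():
    for i,p in enumerate(P):
        m=mask(p,n,x)
        if m is None: print(n,i,"missing");continue
        q,f=fit([p],[m],n,x,yaw=[0],z=4*(n[0]!="r"));print(n,i,np.round(q,2),round(f,3),int(m.sum()))
E
```

```text
[655.69469847 -97.90267617 118.50602739] 34.0222255569588
tracker_c 0 missing
tracker_c 1 [ 6.4362e+02 -1.6894e+02  1.0000e-02] 0.099 475
block_cell_c 0 missing
block_cell_c 1 missing
round_cell_c 0 [4.8202e+02 3.1745e+02 2.0000e-01] 0.276 154
round_cell_c 1 [4.8107e+02 3.2120e+02 1.3000e-01] 0.101 235
```

>>> {"op": "move_arm", "data": {"dr": [[0,0,0],[0,0,0],[0,0,0],[0,0,0],[0,0,0]], "xyz": [[0.41,0.99,0],[0.41,0.99,0],[0.41,0.99,0],[0.41,0.99,0],[0.41,0.99,0]], "hand": [0.6,0.6,0.6,0.6,0.6]}}

```text
time: 25.0
eef_pos: [591.3, 51.8, 114.0]
ee_rot: [0.001, -3.14, 0.0]
contact_force: [0.6, 0.5, -0.9]
opening: 68.3
finger_force: 0.0
```

>>> {"op": "move_arm", "data": {"dr": [[0,0,0],[0,0,0],[0,0,0],[0,0,0],[0,0,0]], "xyz": [[0.41,0.99,0],[0.41,0.99,0],[0.41,0.99,0],[0.41,0.99,0],[0.41,0.99,0]], "hand": [0.6,0.6,0.6,0.6,0.6]}}

```text
time: 25.5
eef_pos: [529.6, 200.1, 114.1]
ee_rot: [0.002, -3.14, 0.001]
contact_force: [0.3, 0.8, 0.4]
opening: 68.1
finger_force: 0.0
```

>>> {"op": "move_arm", "data": {"dr": [[0,0,0],[0,0,0],[0,0,0],[0,0,0],[0,0,0]], "xyz": [[0.41,0.99,0],[0.41,0.99,0],[0.41,0.99,0],[0.41,0.99,0],[0,0,0]], "hand": [0.6,0.6,0.6,0.6,0.6]}}

```text
time: 26.0
eef_pos: [479.8, 320.6, 114.2]
ee_rot: [0.007, -3.14, -0.0]
contact_force: [0.9, 0.6, -0.9]
opening: 68.2
finger_force: 0.0
```

```bash
python3 - <<'E'
from fit import *
o=get_obs();print(o["eef_pos"],o["opening"],np.round(o["joint_pos"],2))
P=[capture("top"),capture("side")]
for n,x in dict(tracker_c=(645,-170,30),block_cell_c=(654,-97,35),round_cell_c=(482,318,45),card_c=(463,-96,75)).items():
    for i,p in enumerate(P):
        m=mask(p,n,x)
        if m is None: print(n,i,"missing");continue
        q,f=fit([p],[m],n,x,yaw=[0],z=4*(n[0] in"bt"));print(n,i,np.round(q,2),round(f,3),int(m.sum()))
E
```

```text
[479.80369052 320.64379614 114.15283282] 68.24282241135536 [ 0.57  0.46  1.79  0.    0.89 -1.01]
tracker_c 0 [ 6.4363e+02 -1.7118e+02  3.2000e-01] 0.075 358
tracker_c 1 [ 6.4330e+02 -1.6784e+02  1.6000e-01] 0.039 525
block_cell_c 0 [ 6.5176e+02 -9.9730e+01 -1.3000e-01] 0.211 76
block_cell_c 1 [ 6.5186e+02 -9.7880e+01  3.0000e-02] 0.119 175
round_cell_c 0 [4.7456e+02 3.1363e+02 3.6000e-01] 1.017 96
round_cell_c 1 [4.8297e+02 3.2168e+02 3.0000e-02] 0.25 192
card_c 0 missing
card_c 1 [ 4.6294e+02 -9.6380e+01 -3.0000e-02] 0.072 398
```

>>> {"op": "move_arm", "data": {"dr": [[0,0,0],[0,0,0],[0,0,0],[0,0,0],[0,0,0]], "xyz": [[-0.04,-0.03,1],[0,0,1],[0,0,1],[0,0,0.8],[0,0,0.35]], "hand": [0.6,0.6,0.6,0.6,0.6]}}

```text
time: 27.0
eef_pos: [481.5, 316.0, -11.6]
ee_rot: [0.001, -3.139, 0.003]
contact_force: [-0.7, -0.3, 0.1]
opening: 68.4
finger_force: 0.0
```

>>> {"op": "move_arm", "data": {"dr": [[0,0,0],[0,0,0],[0,0,0],[0,0,0],[0,0,0]], "xyz": [[0,0,0.15],[0,0,0],[0,0,0],[0,0,0],[0,0,0]], "hand": [0.6,0.6,-1,-1,-1]}}

```text
time: 27.5
eef_pos: [483.4, 317.6, -12.6]
ee_rot: [-0.002, 3.14, 0.002]
contact_force: [-1.1, -0.1, 4.0]
opening: 30.9
finger_force: 59.0
```

>>> {"op": "move_arm", "data": {"dr": [[0,0,0],[0,0,0],[0,0,0],[0,0,0]], "xyz": [[0,0,0],[0,0,0],[0,0,0],[0,0,0]], "hand": [-1,-1,-1,-1]}}

```text
time: 27.9
eef_pos: [483.5, 317.6, -12.6]
ee_rot: [-0.002, 3.14, 0.002]
contact_force: [0.2, -0.3, 5.2]
opening: 30.6
finger_force: 58.9
```

>>> {"op": "move_arm", "data": {"dr": [[0,0,0],[0,0,0],[0,0,0],[0,0,0],[0,0,0]], "xyz": [[0,0,-0.3],[0,0,-1],[0,0,-1],[0,0,-0.3],[-0.24,-0.48,0]], "hand": [-1,-1,-1,-1,-1]}}

```text
time: 28.4
eef_pos: [490.7, 304.1, 66.0]
ee_rot: [-0.005, 3.138, 0.003]
contact_force: [0.2, -0.5, -1.3]
opening: 30.4
finger_force: 59.5
```

>>> {"op": "move_arm", "data": {"dr": [[0,0,0],[0,0,0],[0,0,0],[0,0,0],[0,0,0]], "xyz": [[-0.48,-0.95,0],[-0.48,-0.95,0],[-0.48,-0.95,0],[-0.48,-0.95,0],[-0.48,-0.95,0]], "hand": [-1,-1,-1,-1,-1]}}

```text
time: 28.9
eef_pos: [561.6, 157.9, 62.7]
ee_rot: [0.002, -3.139, 0.001]
contact_force: [1.0, 0.5, -1.2]
opening: 30.8
finger_force: 59.5
```

>>> {"op": "move_arm", "data": {"dr": [[0,0,0],[0,0,0],[0,0,0],[0,0,0],[0,0,0]], "xyz": [[-0.48,-0.95,0],[-0.48,-0.95,0],[-0.48,-0.95,0],[-0.24,-0.48,0],[0,0,0]], "hand": [-1,-1,-1,-1,-1]}}

```text
time: 29.4
eef_pos: [612.6, 57.9, 62.9]
ee_rot: [-0.003, -3.14, 0.001]
contact_force: [0.2, 0.6, -1.2]
opening: 30.7
finger_force: 59.6
```

>>> {"op": "move_arm", "data": {"dr": [[0,0,0],[0,0,0]], "xyz": [[0,0,0],[0,0,0]], "hand": [-1,-1]}}

```text
time: 29.6
eef_pos: [611.6, 61.2, 63.5]
ee_rot: [0.003, -3.14, -0.0]
contact_force: [-0.5, -0.2, -0.4]
opening: 30.7
finger_force: 59.6
```

Place: target reported z ≈ -8.6.

>>> {"op": "move_arm", "data": {"dr": [[0,0,0],[0,0,0],[0,0,0],[0,0,0],[0,0,0]], "xyz": [[-0.03,0,1],[0,0,0.9],[0,0,0.15],[0,0,0],[0,0,0]], "hand": [-1,-1,-1,-1,-1]}}

```text
time: 30.1
eef_pos: [614.0, 61.0, 3.5]
ee_rot: [-0.003, 3.14, 0.0]
contact_force: [0.6, -0.5, -0.4]
opening: 30.5
finger_force: 59.6
```

>>> {"op": "move_arm", "data": {"dr": [[0,0,0],[0,0,0],[0,0,0]], "xyz": [[0,0,0.12],[0,0,0],[0,0,0]], "hand": [-1,-1,-1]}}

```text
time: 30.4
eef_pos: [613.8, 60.4, -0.5]
ee_rot: [-0.002, 3.141, 0.0]
contact_force: [-0.3, -0.2, -0.9]
opening: 30.6
finger_force: 59.6
```

>>> {"op": "move_arm", "data": {"dr": [[0,0,0],[0,0,0],[0,0,0]], "xyz": [[0,0,0.08],[0,0,0],[0,0,0]], "hand": [-1,-1,-1]}}

```text
time: 30.7
eef_pos: [613.3, 60.3, -3.6]
ee_rot: [0.002, -3.141, 0.0]
contact_force: [0.8, -1.1, -1.2]
opening: 30.8
finger_force: 59.6
```

>>> {"op": "move_arm", "data": {"dr": [[0,0,0],[0,0,0],[0,0,0]], "xyz": [[0,0,0.12],[0,0,0],[0,0,0]], "hand": [-1,-1,-1]}}

```text
time: 31.0
eef_pos: [613.3, 60.4, -7.3]
ee_rot: [0.002, -3.141, 0.0]
contact_force: [0.5, 0.7, -1.9]
opening: 30.5
finger_force: 59.6
```

>>> {"op": "move_arm", "data": {"dr": [[0,0,0],[0,0,0],[0,0,0]], "xyz": [[0,0,0.05],[0,0,0],[0,0,0]], "hand": [-1,-1,-1]}}

```text
time: 31.3
eef_pos: [613.5, 60.4, -8.6]
ee_rot: [-0.002, 3.141, 0.0]
contact_force: [0.0, 0.5, -1.7]
opening: 30.5
finger_force: 59.9
```

>>> {"op": "move_arm", "data": {"dr": [[0,0,0],[0,0,0],[0,0,0],[0,0,0],[0,0,0]], "xyz": [[0,0,0.02],[0,0,0],[0,0,0],[0,0,0],[0,0,0]], "hand": [-1,0.03,0.03,0.03,0.03]}}

```text
time: 31.8
eef_pos: [613.4, 60.4, -9.2]
ee_rot: [0.002, -3.142, -0.0]
contact_force: [0.8, -1.0, 0.6]
opening: 43.9
finger_force: 0.0
```

>>> {"op": "move_arm", "data": {"dr": [[0,0,0],[0,0,0],[0,0,0],[0,0,0],[0,0,0]], "xyz": [[0,0,-0.3],[0,0,-1],[0,0,-1],[0,0,-1],[0,0,-1]], "hand": [0.03,0.03,0.03,0.03,0.03]}}

```text
time: 32.3
eef_pos: [613.3, 60.4, 121.7]
ee_rot: [-0.002, 3.141, 0.0]
contact_force: [-0.2, -0.2, -0.5]
opening: 44.1
finger_force: 0.0
```

```bash
python3 - <<'E'
from fit import *
o=get_obs();print(o["eef_pos"],o["opening"])
P=[capture("top"),capture("side"),capture("top")]
for n,x in dict(round_cell_c=(613,60,45),card_c=(463,-97,75),rack_tray=(614,101,10)).items():
    for i,p in enumerate(P):
        m=mask(p,n,x)
        if m is None: print(n,i,"missing");continue
        q,f=fit([p],[m],n,x,yaw=[0],z=4*(n[0:2]=="ro"));print(n,i,np.round(q,2),round(f,3),int(m.sum()))
# stand: grey box top in top view
p=P[0]
for z in(28,88): print(z,proj(p,[(462,-97,z)]))
u,v=proj(p,[(462,-97,28)])[0];u=int(u);v=int(v);print(u-25,v-25)
c=p["img"][v-25:v+25,u-25:u+25].astype(np.float32)*2
q=P[1];U,V=proj(q,[(462,-97,60)])[0];U=int(U);V=int(V);print(U-40,V-40)
d=q["img"][V-40:V+40,U-40:U+40].astype(np.float32)*2
cv2.imwrite("pics/c8.png",np.clip(np.hstack([cv2.resize(c,(400,400)),cv2.resize(d,(400,400))]),0,255).astype(np.uint8))
E
```

```text
[613.33976109  60.37302084 121.6557986 ] 44.076511820182745
round_cell_c 0 missing
round_cell_c 1 [6.1169e+02 5.9940e+01 8.0000e-02] 0.125 291
round_cell_c 2 missing
card_c 0 [ 4.639e+02 -9.806e+01 -3.000e-02] 0.18 101
card_c 1 [ 4.619e+02 -9.724e+01 -5.000e-02] 0.093 408
card_c 2 [ 4.6232e+02 -9.8210e+01 -1.0000e-01] 0.158 135
rack_tray 0 missing
rack_tray 1 [ 6.1194e+02  1.0338e+02 -3.0000e-02] 0.066 1435
rack_tray 2 missing
28 [[287.96240967 237.04507153]]
88 [[290.06883867 235.56746059]]
262 212
202 190
```

View pics/c8.png

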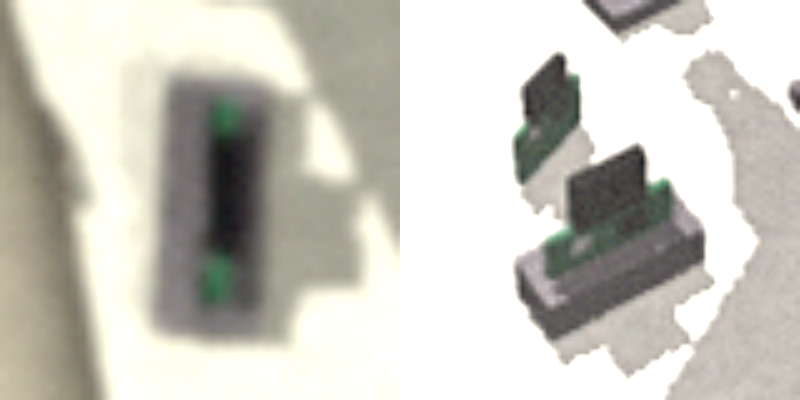

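The card is along x with a yaw of about -0.06. In the top crop its green ends are at about (290,226) and (289,248) full-frame. I move over it and turn slightly.

>>> {"op": "move_arm", "data": {"dr": [[0,0,0],[0,0,0],[0,0,0],[0,0,0],[0,0,0]], "xyz": [[0.84,-0.88,0],[0.84,-0.88,0],[0.84,-0.88,0],[0.84,-0.88,0],[0.84,-0.88,0]], "hand": [0.1,0.1,0.1,0.1,0.1]}}

```text
time: 33.4
eef_pos: [486.4, -72.6, 119.6]
ee_rot: [0.002, -3.141, -0.0]
contact_force: [0.8, -1.3, 0.8]
opening: 47.2
finger_force: 0.0
```

>>> {"op": "move_arm", "data": {"dr": [[0,0,0],[0,0,0.35],[0,0,0],[0,0,0],[0,0,0]], "xyz": [[0.83,-0.88,0],[0,0,0],[0,0,0.5],[0,0,0],[0,0,0]], "hand": [0.1,0.1,0.1,0.1,0.1]}}

```text
time: 33.9
eef_pos: [462.5, -98.1, 104.7]
ee_rot: [-0.08, -3.14, -0.0]
contact_force: [-0.2, -0.3, -0.8]
opening: 46.8
finger_force: 0.0
```

>>> {"op": "move_arm", "data": {"dr": [[0,0,0],[0,0,0],[0,0,0],[0,0,0],[0,0,0]], "xyz": [[0,0,1],[0,0,0.9],[0,0,0.6],[0,0,0.3],[0,0,0]], "hand": [0.1,0.1,0.1,0.1,0.1]}}

```text
time: 34.4
eef_pos: [462.3, -97.9, 20.2]
ee_rot: [-0.08, -3.139, -0.001]
contact_force: [0.1, -0.4, 0.6]
opening: 46.6
finger_force: 0.0
```

>>> {"op": "move_arm", "data": {"dr": [[0,0,0],[0,0,0],[0,0,0],[0,0,0],[0,0,0]], "xyz": [[0,0,0.07],[0,0,0],[0,0,0],[0,0,0],[0,0,0]], "hand": [0.1,-1,-1,-1,-1]}}

```text
time: 34.9
eef_pos: [463.2, -97.5, 19.5]
ee_rot: [0.083, 3.139, 0.002]
contact_force: [-0.1, 6.5, 5.5]
opening: 9.5
finger_force: 58.3
```

>>> {"op": "move_arm", "data": {"dr": [[0,0,0],[0,0,0],[0,0,0]], "xyz": [[0,0,0],[0,0,0],[0,0,0]], "hand": [-1,-1,-1]}}

```text
time: 35.2
eef_pos: [463.2, -97.5, 19.5]
ee_rot: [0.083, 3.139, 0.002]
contact_force: [1.0, 6.5, 5.4]
opening: 9.3
finger_force: 58.3
```

>>> {"op": "move_arm", "data": {"dr": [[0,0,0],[0,0,0],[0,0,0],[0,0,0],[0,0,0]], "xyz": [[0,0,-0.3],[0,0,-0.7],[0,0,-1],[0,0,-0.8],[0,0,0]], "hand": [-1,-1,-1,-1,-1]}}

```text
time: 35.7
eef_pos: [465.1, -98.8, 105.9]
ee_rot: [0.08, 3.134, -0.002]
contact_force: [0.5, 0.1, -0.7]
opening: 9.0
finger_force: 58.8
```

```bash
python3 - <<'E'
from fit import *
o=get_obs();print(o["eef_pos"],o["contact_force"])
P=[capture("top"),capture("side")]
def back(p,uv,z):
    d=np.linalg.inv(p["mtx"])@[*uv,1]; d=R.from_rotvec(p["attitude"]).apply(d*[1,-1,-1]); t=(z-p["origin"][2])/d[2]; return p["origin"]+t*d
for i,p in enumerate(P):
    im=p["img"].astype(int); g=((im[:,:,1]-im[:,:,2]>8)&(im[:,:,1]-im[:,:,0]>2)).astype(np.uint8)
    n,l,s,c=cv2.connectedComponentsWithStats(g)
    for k in range(1,n):
        X=back(p,c[k],40)
        if s[k,4]>=8 and 350<X[0]<720 and -150<X[1]<220: print(i,s[k],c[k].round(1),X.round(1))
    c=[back(p,cc,40) for cc in c[1:]]
    e=proj(p,[(614,101,10)])[0].astype(int)
for n,x in dict(rack_tray=(614,101,10)).items():
    for i,p in enumerate(P):
        m=mask(p,n,x)
        if m is None: print(n,i,"missing");continue
        q,f=fit([p],[m],n,x,yaw=[0]);print(n,i,np.round(q,2),round(f,3),int(m.sum()))
E
```

```text
[465.09723446 -98.82077445 105.90768856] [ 0.46574566  0.13612781 -0.74869187]
0 [196 172   5  24  82] [197.7 183.9] [614.7 154.3  40. ]
0 [213 172   4  25  77] [214.6 184.3] [612.6 106.6  40. ]
0 [291 245   4   3  10] [292.5 246.2] [ 436.  -107.5   40. ]
1 [252 202   4   5  11] [253.5 203.9] [545.1 -31.1  40. ]
1 [230 213   6   4  17] [232.4 214.5] [480.2 -26.7  40. ]
1 [225 214   3   4   8] [226.1 215.8] [465.2 -20.5  40. ]
rack_tray 0 [ 6.1355e+02  9.9390e+01 -3.0000e-02] 0.03 1667
rack_tray 1 [ 6.6054e+02  9.3770e+01 -6.4000e-01] 6.116 187
```

>>> {"op": "move_arm", "data": {"dr": [[0,0,0],[0,0,0],[0,0,0],[0,0,0],[0,0,0]], "xyz": [[0,0,-1],[-0.58,0.99,0],[-0.58,0.99,0],[-0.58,0.99,0],[-0.58,0.99,0]], "hand": [-1,-1,-1,-1,-1]}}

```text
time: 36.4
eef_pos: [538.0, 18.0, 131.3]
ee_rot: [-0.081, -3.138, 0.0]
contact_force: [0.5, 0.3, -1.2]
opening: 8.9
finger_force: 58.9
```

>>> {"op": "move_arm", "data": {"dr": [[0,0,0],[0,0,0],[0,0,0],[0,0,0],[0,0,0]], "xyz": [[-0.58,0.99,0],[-0.58,0.99,0],[-0.58,0.99,0],[-0.58,0.95,0],[0,0,0]], "hand": [-1,-1,-1,-1,-1]}}

```text
time: 36.9
eef_pos: [615.3, 133.8, 131.1]
ee_rot: [-0.076, -3.14, -0.001]
contact_force: [-0.8, -1.3, -1.3]
opening: 9.1
finger_force: 58.7
```

>>> {"op": "move_arm", "data": {"dr": [[0,0,0],[0,0,0],[0,0,0]], "xyz": [[0,0,0.8],[0,0,0],[0,0,0]], "hand": [-1,-1,-1]}}

```text
time: 37.2
eef_pos: [612.4, 130.0, 107.4]
ee_rot: [-0.081, -3.137, 0.001]
contact_force: [1.4, 0.4, 0.5]
opening: 9.1
finger_force: 58.7
```

```bash
python3 - <<'E'
from fit import *
o=get_obs();print(o["eef_pos"],o["contact_force"],o["ee_rot"])
P=[capture("top"),capture("side")]
a=[]
for p in P:
    u,v=proj(p,[(614,125,60)])[0];u=int(u);v=int(v);print(u-30,v-30, proj(p,[(614.5,131.6,46)]))
    a.append(cv2.resize(p["img"][v-30:v+30,u-30:u+30].astype(np.float32)*2,(400,400),interpolation=cv2.INTER_CUBIC))
cv2.imwrite("pics/c9.png",np.clip(np.hstack(a),0,255).astype(np.uint8))
E
```

```text
[612.4222159  130.01450472 107.44732156] [1.36204251 0.43544496 0.45968875] [-8.11090895e-02 -3.13714288e+00  1.35941892e-03]
177 152 [[205.48422031 183.38632085]]
209 126 [[238.41536786 158.71489695]]
```

View pics/c9.png

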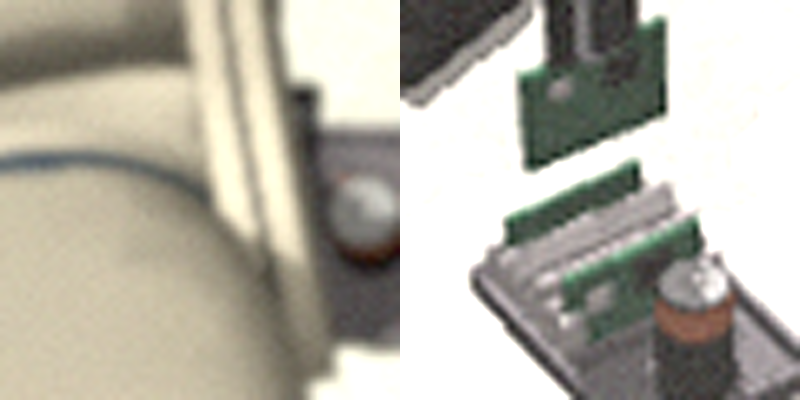

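The side view shows the card hanging level above the rack, between the two neighbours, and the round battery standing in its pocket. I lower it to just above the flare.

>>> {"op": "move_arm", "data": {"dr": [[0,0,0],[0,0,0],[0,0,0],[0,0,0],[0,0,0]], "xyz": [[0,0,0.8],[0,0,0.6],[0,0,0],[0,0,0],[0,0,0]], "hand": [-1,-1,-1,-1,-1]}}

```text
time: 37.8
eef_pos: [614.9, 130.8, 68.2]
ee_rot: [0.081, 3.138, 0.001]
contact_force: [-0.2, 0.3, -0.6]
opening: 9.1
finger_force: 58.7
```

```bash
python3 - <<'E'
from fit import *
o=get_obs();print(o["eef_pos"],o["contact_force"],o["ee_rot"])
p=capture("side")
im=p["img"].astype(int); g=((im[:,:,1]-im[:,:,2]>8)&(im[:,:,1]-im[:,:,0]>2)).astype(np.uint8)
n,l,s,c=cv2.connectedComponentsWithStats(g)
for k in range(1,n):
    if s[k,4]>=8 and abs(c[k]-[238,158]).max()<45: print(s[k],c[k].round(1))
z=o["eef_pos"][2]-15.5
t=np.array([*o["eef_pos"][:2],z])
ct,st=np.cos(-.05),np.sin(-.05)
for dx in(-35,35): print(dx,proj(p,[t+[dx*ct,dx*st,0]]).round(1), proj(p,[np.array([614.5,131.6,40])+[dx*ct,dx*st,0]]).round(1))
q=p; e=proj(q,[(614,125,60)])[0].astype(int)
d=q["img"][e[1]-30:e[1]+30,e[0]-30:e[0]+30].astype(np.float32)*2; print(e-30)
cv2.imwrite("pics/c10.png",np.clip(cv2.resize(d,(600,600),interpolation=cv2.INTER_CUBIC),0,255).astype(np.uint8))
E
```

```text
[614.86725339 130.8294987   68.1833346 ] [-0.24956282  0.28677053 -0.55412322] [8.07738370e-02 3.13841177e+00 7.25786360e-04]
[228 147   5   3   9] [229.8 148. ]
[225 157   4   4  10] [226.4 158.4]
[238 161  12   6  16] [243.4 163.6]
-35 [[228.3 161.7]] [[228.3 164.9]]
35 [[248.6 152.6]] [[248.4 155.8]]
[209 126]
```

>>> {"op": "move_arm", "data": {"dr": [[0,0,0],[0,0,0],[0,0,0],[0,0,0]], "xyz": [[0,0.03,0.3],[0,0,0.3],[0,0,0.2],[0,0,0]], "hand": [-1,-1,-1,-1]}}

```text
time: 38.25
eef_pos: [612.8, 131.5, 41.2]
ee_rot: [-0.08, -3.138, 0.001]
contact_force: [-0.1, 0.1, -1.4]
opening: 9.3
finger_force: 58.7
```

>>> {"op": "move_arm", "data": {"dr": [[0,0,0],[0,0,0],[0,0,0]], "xyz": [[0,0,0.1],[0,0,0.1],[0,0,0]], "hand": [-1,-1,-1]}}

```text
time: 38.55
eef_pos: [613.7, 131.6, 36.3]
ee_rot: [-0.081, -3.14, 0.0]
contact_force: [0.4, -0.4, 0.2]
opening: 9.1
finger_force: 58.7
```

Lower edge is 10 mm into the straight part with no force. I continue down.

>>> {"op": "move_arm", "data": {"dr": [[0,0,0],[0,0,0],[0,0,0]], "xyz": [[0,0,0.2],[0,0,0.1],[0,0,0]], "hand": [-1,-1,-1]}}

```text
time: 38.85
eef_pos: [613.4, 131.6, 27.1]
ee_rot: [-0.081, -3.14, 0.0]
contact_force: [-0.6, -0.8, -1.8]
opening: 8.9
finger_force: 58.7
```

>>> {"op": "move_arm", "data": {"dr": [[0,0,0],[0,0,0],[0,0,0]], "xyz": [[0,0,0.1],[0,0,0.1],[0,0,0]], "hand": [-1,-1,-1]}}

```text
time: 39.15
eef_pos: [613.6, 131.6, 21.3]
ee_rot: [-0.081, -3.14, 0.0]
contact_force: [-1.0, -0.1, 0.0]
opening: 9.0
finger_force: 58.7
```

>>> {"op": "move_arm", "data": {"dr": [[0,0,0],[0,0,0]], "xyz": [[0,0,0.1],[0,0,0]], "hand": [-1,-1]}}

```text
time: 39.35
eef_pos: [614.4, 131.8, 19.5]
ee_rot: [0.081, 3.14, 0.0]
contact_force: [-1.3, 0.2, 6.0]
opening: 9.4
finger_force: 59.6
```

>>> {"op": "move_arm", "data": {"dr": [[0,0,0],[0,0,0],[0,0,0]], "xyz": [[0,0,0.05],[0,0,0],[0,0,0]], "hand": [-1,-1,-1]}}

```text
time: 39.65
eef_pos: [614.5, 131.9, 19.5]
ee_rot: [0.08, 3.139, 0.001]
contact_force: [-5.4, -0.5, 17.9]
opening: 9.4
finger_force: 61.7
```

>>> {"op": "move_arm", "data": {"dr": [[0,0,0],[0,0,0],[0,0,0],[0,0,0],[0,0,0]], "xyz": [[0,0,0],[0,0,0],[0,0,0],[0,0,0],[0,0,0]], "hand": [-0.3,-0.3,-0.3,-0.3,-0.3]}}

```text
time: 40.15
eef_pos: [613.8, 131.6, 16.9]
ee_rot: [-0.081, -3.14, 0.0]
contact_force: [-0.3, 0.1, 0.3]
opening: 29.8
finger_force: 0.0
```

>>> {"op": "move_arm", "data": {"dr": [[0,0,0],[0,0,0],[0,0,0],[0,0,0],[0,0,0]], "xyz": [[0,0,-0.3],[0,0,-1],[0,0,-1],[0,0,-1],[0,0,-1]], "hand": [-0.3,-0.3,-0.3,-0.3,-0.3]}}

```text
time: 40.65
eef_pos: [613.8, 131.6, 148.0]
ee_rot: [0.081, 3.14, 0.0]
contact_force: [0.8, 0.4, 0.3]
opening: 29.9
finger_force: 0.0
```

>>> {"op": "move_arm", "data": {"dr": [[0,0,0],[0,0,0],[0,0,0],[0,0,0],[0,0,0]], "xyz": [[0.9,0.9,0],[0.9,0.9,0],[0.9,0.9,0],[0.9,0.9,0],[0.9,0.9,0]], "hand": [-0.3,-0.3,-0.3,-0.3,-0.3]}}

```text
time: 41.15
eef_pos: [485.1, 274.4, 147.0]
ee_rot: [0.081, 3.14, 0.001]
contact_force: [0.2, 0.4, 0.0]
opening: 30.0
finger_force: 0.0
```

```bash
python3 - <<'E'
from fit import *
o=get_obs();print(o["eef_pos"],o["contact_force"])
P=[capture("top"),capture("side")]
for n,x,z in (("tracker_c",(645,-170,30),4),("block_cell_c",(654,-97,35),4),("round_cell_c",(613,60,45),4),("card_c",(614,132,75),0),("cup_c",(720,-353,45),0),("mouse_c",(657,335,20),0)):
    for i,p in enumerate(P):
        if n not in M: print(n,i,[np.round(d["at"]) for d in recognise(p,n)][:1]);continue
        m=mask(p,n,x)
        if m is None: print(n,i,"missing");continue
        q,f=fit([p],[m],n,x,yaw=[0],z=z);print(n,i,np.round(q,2),round(f,3),int(m.sum()))
p=P[1];c=p["img"][100:280,170:410].astype(np.float32)*2
cv2.imwrite("pics/fin.png",np.clip(cv2.resize(c,(800,600),interpolation=cv2.INTER_CUBIC),0,255).astype(np.uint8))
E
```

```text
[485.05196968 274.3968083  146.98862239] [0.23895855 0.39733058 0.00387151]
tracker_c 0 [ 6.4352e+02 -1.7222e+02  4.0000e-02] 0.087 352
tracker_c 1 [ 6.4397e+02 -1.6781e+02  1.2000e-01] 0.047 520
block_cell_c 0 [ 6.5191e+02 -9.8540e+01  4.0000e-02] 0.161 84
block_cell_c 1 [ 6.5269e+02 -9.5340e+01 -1.2000e-01] 0.11 184
round_cell_c 0 [6.1133e+02 5.7610e+01 2.6000e-01] 0.076 163
round_cell_c 1 [6.1196e+02 6.2670e+01 8.0000e-02] 0.111 266
card_c 0 [609.27 128.52  -0.  ] 0.162 119
card_c 1 [6.1366e+02 1.3385e+02 5.0000e-02] 0.157 285
cup_c 0 [array([ 721., -356.,   47.])]
cup_c 1 [array([ 711., -350.,   49.])]
mouse_c 0 [array([658., 340.,  30.])]
mouse_c 1 [array([653., 331.,  27.])]
```

View pics/fin.png

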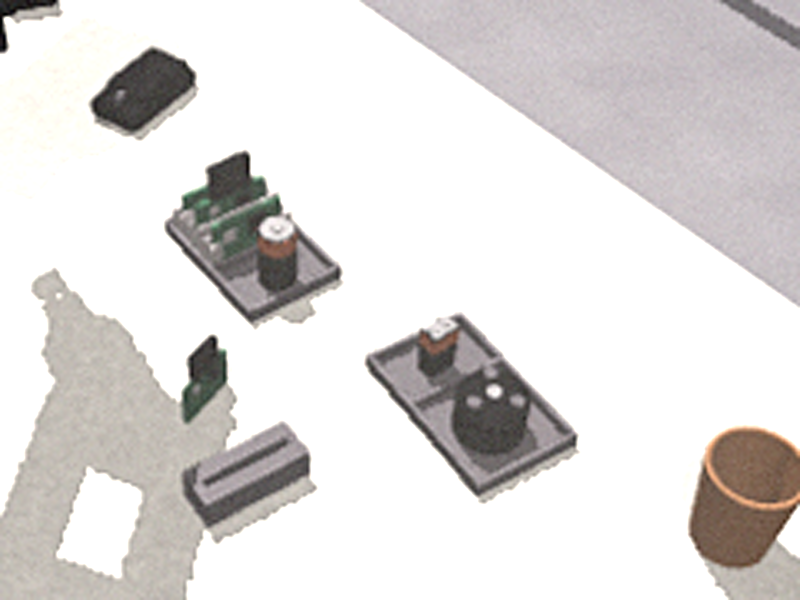

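The final view shows all four parts in place: card at (230,180) in the middle slot, round battery at (278,250), block at (438,345) and puck at (492,410). The cup and mouse are where they were. Handing in.

```bash
python3 -c "
from cell import *
print(job_done())"
```

```text
the job is handed in; nothing more can be done
None
```

I handed the job in with both kits made up in the order asked: puck and block battery in the plain tray, round battery and fully seated card in the rack tray. The cup and mouse were not touched, and it took about 41 s of the 104 s allowed.

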